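# Put the carving gouges away in their rack and lock the blade guard

### The job

Put the carving gouges away: turn the two turnbuttons on the rack lengthwise, lift the blade guard upright, and press every gouge that lies about on the bench into the rack, any gouge in any place, handle in the notch, blade end in the blade box and its round neck right down past the sprung jaw of the fork clip. When all of them are in, fold the guard fully down over the blades and turn both turnbuttons crosswise over it again. Leave the other tools on the bench where they are.

Things in the scene. Friction and masses are not known exactly. Their poses are not given: they have to be found in the camera images.
- rack: wooden rack, fixed, 258 x 262 mm, four places 54 mm apart. Origin at bench level amid the places; x across them (away from the robot), y along the tools to the blades. Base 12 mm thick, y -77 to +185. Rear rail at y -67 to -53: notches 38 mm wide, floor 30 mm up, tops 48. Clear base between y -53 and +38. A seated gouge lies level along y, axis 42 mm up, its origin near y = 0
- clip1 (a point): axis point of a neck seated in clip 1, at rack x -81, y +45 mm, 42 mm up; axes are the rack's. A clip is 14 mm wide along the tool, open on top: on its +x side a fixed steel prong with flared top (62 mm high), on its -x side a steel jaw (66 mm high) hinged at its foot, sprung shut, sloping lead-in on top, nose reaching over the seated neck
- clip2 (a point): as clip1, at rack x -27 mm. A neck laid in a clip's mouth, over its seat, rests with its axis about 14 mm too high; pressing it down takes about 8 to 15 N, at most 25; the jaw swings out to -x and springs back over the neck
- clip3 (a point): as clip1, at rack x +27 mm. All clips stand on a rail at rack y +38 to +56 mm, top 32 mm up
- clip4 (a point): as clip1, at rack x +81 mm
- gouge1: carving gouge, 230 mm, 0.1 kg: octagonal wooden handle 24 mm across flats, round neck 20 mm thick with brass ferrule, 8 mm steel shank, curved blade. Origin on the axis near the centre of mass, the place to grip. x towards the blade: butt -85, handle to +25, neck +25 to +65, edge +145 mm. Starts lying on the bench, axis 12 mm up, blade away from or towards the robot
- gouge2: as gouge1, other blade width. Two to four gouges are out; one that reads None at the start is absent (later, None means that the fingers hold it)
- gouge3: as gouge1, other blade width; it may lie on any of the handle's eight flats
- gouge4: as gouge1, other blade width
- gouge1_neck (a point): point on the axis of gouge1 amid its round neck, 45 mm from its origin towards the blade; belongs at a clip point (15 mm to and fro along the tool does not matter)
- gouge2_neck (a point): point on the axis of gouge2 amid its round neck, 45 mm from its origin towards the blade; belongs at a clip point (15 mm to and fro along the tool does not matter)
- gouge3_neck (a point): point on the axis of gouge3 amid its round neck, 45 mm from its origin towards the blade; belongs at a clip point (15 mm to and fro along the tool does not matter)
- gouge4_neck (a point): point on the axis of gouge4 amid its round neck, 45 mm from its origin towards the blade; belongs at a clip point (15 mm to and fro along the tool does not matter)
- guard (a joint): angle of the plywood blade guard, 212 mm (rack x) by 82 mm, 8 mm thick: 0 shut, folded down flat over the blade box (top 58 mm up, rack y +90 to +172), 1.57 upright, stop at 1.9. Shut at the start. Stiff hinge: it stays where it is left; 1 to 3 N at its edge moves it
- guard_knob (a point): centre of the round wooden knob on the guard, a ball 18 mm across on a 10 mm stem, 20 mm off the guard's mid-plane and 66 mm from the hinge axis: on top (74 mm up, rack y +106) when the guard is shut, on the side away from the clips (+y) when it is upright
- guard_hinge (a point): middle of the guard's hinge axis (along rack x), at rack y +172 mm, 54 mm up, on the end board (y +172 to +184, 50 mm high); the guard folds down towards -y, between two cheeks (rack x 111 to 127 mm either side, y +84 to +184, tops 58 mm up)
- button_near (a joint): angle of the wooden turnbutton on the cheek at rack -x: a bar 58 mm long, 14 wide, 14 high, turning about its middle, anticlockwise from above positive, stops at -1.75 and +1.75. 0: lengthwise along rack y, clear of the guard; +1.57 or -1.57: crosswise over the guard, either will do. Starts crosswise, at 1.4 to 1.72. A little stiff (0.05 N m), stays where it is left
- button_far (a joint): the same on the cheek at rack +x; starts crosswise, at -1.72 to -1.4
- button_near_pivot (a point): axis of the near turnbutton at mid-height of its bar, 66.5 mm up, at rack x -120, y +112 mm (cheek's top 58 mm up, bar's top 73 mm)
- button_far_pivot (a point): the same of the far turnbutton, at rack x +120, y +112 mm
- mallet: bystander: a carver's round wooden mallet standing on its head, 210 mm high, 92 mm across; origin under its centre
- oil: bystander: an amber oil bottle, 130 mm high, 56 mm across; origin under its centre
- sanding_block: bystander: a cork sanding block 110 by 65 by 29 mm; origin under its centre
- file: bystander: a flat steel file with a round black handle, 300 mm long along its x axis, 28 mm thick at the handle; not a gouge
Mind the look-alikes: they are no part of the job. What is shaped like the gouge2 but green is not meant.

How it is judged:
By the outcome, as a careful person would: the job done as asked, in the order asked, and still so for the second after the job is handed in, with the robot touching nothing.
Of gouge1, gouge2, gouge3, gouge4 only 2 to 4 are there at a start; the rules pass over those that are not, and their reading is None.
At some moment in a run one of gouge1, gouge2, gouge3, gouge4 may be knocked a few centimetres aside while the robot is not near it.
Once in a run the grip may slacken for a moment while it holds something.
It also fails if it takes over 210 s, if anything falls off the work surface, if the arm or the gripper's body presses on something with over 40 N, if the wrist force passes 120 N, or if a joint passes its speed limit or range.

### The arm

A 7-joint arm with a two-finger parallel gripper is mounted at the origin on the work surface. World frame = base frame: x ahead of the robot, y to its left, z up, the work surface at z = 0. Lengths are in mm, angles in rad, forces in N, time in s.
With the tool pointing down it reaches from about 425 to 875 mm from the base axis. Payload 8.4 kg.
Tool frame: the origin (TCP) lies at the very end of the fingers, on their centre line; the grasp point (between the pads) lies 19 mm behind it; x points along the fingers, y is the direction in which the jaws open and shut, and the axes are right-handed (so a half turn about x gives the same grasp; the last joint's range is limited). The gripper opens to 87 mm and grips with 3 to 60 N. Pads are 19 mm wide; open, the fingers measure 117 mm over their backs; the gripper's body (75 mm by 190 mm) begins 51 mm behind the grasp point.
Start: joints at [1.149, 0.333, 0.04, 1.465, -0.013, 1.343, -0.059], TCP at [206.172, -616.406, 222.546] pointing down, gripper open.
Joint ranges: [-2.58, 2.58], [-0.38, 2.09], [-1.3, 1.39], [0.25, 2.4], [-1.5, 4.64], [0.08, 2.09], [-2.65, 2.65]. Speed limits (rad/s): [2.22, 2.22, 2.79, 2.79, 3.14, 3.14, 3.14].

### API

Orientations are given as [roll, pitch, yaw] about the fixed x, y, z axes, in that order (R = Rz(yaw) Ry(pitch) Rx(roll)).
In Python, from cell import robot, read_camera, order, spotter gives the robot as it stands. The module is installed in compiled form; this text tells all that it offers.
- The arm moves only by the tool send_rows, never from a script. Its argument "steps" is a list that holds one entry, the list of rows, each a list of 7 numbers: the turn, a rotation vector about the tool's x, y, z in units of 5 degrees (1.0 is 5 degrees), then the shift along the tool's x, y, z in units of 50 mm (1.0 is 50 mm), then the opening, from -1 (shut) to 1 (fully open). A call has 1 to 20 rows; each row shifts and turns the commanded pose from where the row before left it, along the tool's axes as they then stand; what a row does not reach is not made up. A row lasts 1/10 s, in which the tool goes at most 50 mm and 8.59 degrees, less where a joint would pass 70% of its speed; a pose out of reach is approached as far as the arm can. A call is refused whole if a number of a shift passes 1 or a number of a turn 1, either way. A call with a gripper value outside its range is refused whole. The fingers move at their own pace and stop on an object; "grip_force" is the grip in N (left out, the last holds). Time passes only in rows, so rows that do not move let the fingers close. It gives the time, the measured TCP pose, the force and the opening at its end, in the units of the state.
- robot.get_state(): the state, without advancing time (a new reading comes with each control period).
- read_camera(name): name is "scene" or "top"; returns a dict with "image" (420x560x3 uint8, red, green, blue), "depth" (420x560 float32, mm along the optical axis (not along the pixel's ray), 0 where there is no reading), "mtx" (3x3 intrinsics, pixels), "camera_from_world" (4x4, takes a point from world to camera coordinates). Camera axes: x right, y up, looking along -z (the intrinsics and any distortion apply to the point x, -y, -z); pixel columns grow to the right and rows downward; lengths in mm; the calibration is good to about 2 mm. A picture is of the moment at which its call begins.
- order.close_job(): hands the job in, once; it reports no verdict.
Trained networks look in a picture, given as the dict that the camera call returned (one of the last four; its "shot" number tells which), for a name from the list of things; names that differ only in an ending like _2 or _b are one class to them, and where a whole thing is asked for, a point or a joint stands for the part that bears it (a point fixed in the world has none). Each returns a list of dicts, best first, with "confidence" (0 to 1); they miss things now and then, are a little off and sometimes report something else, mostly with a low value. They report only what shows in the picture. A call takes as long as a camera call. They do not tell look-alikes from the thing itself.
- spotter.look_for(picture, name): "position" ([x, y, z] in mm, in world coordinates, good to about 4 mm: the middle of the surface that is visible of it).
- spotter.pinpoint(picture, name): "position" ([x, y, z] in mm, in world coordinates, good to about 4 mm: a listed point, or the origin of a listed thing).
The state is a dict: "time": time; "q": joint angles; "qvel": joint speeds; "joint_efforts": joint torques, N m; "ee_pos": TCP position; "ee_rot": TCP orientation; "contact_force": force on the tool from outside, world axes, zero at the start; "wrist_torque": the same for the moment, N m; "finger_gap": finger opening in mm.
Only numpy, scipy, OpenCV 4.12 (cv2) and the standard library are available. Lean on these libraries where they do the work, as an engineer would, in place of code of your own. Each camera call takes 0.05 s, during which the arm holds its last target.

## Working session

There is one attempt and no reset: what is moved stays moved. The work goes in short steps, Python scripts to look and compute and a tool call to move; the robot and the scene stay as the last step left them, time stands still between calls to the robot, and variables do not carry over. Pictures are saved under pics/ and viewed, and the job is handed in when it is done.

Besides the shell and the picture viewer there is one more tool, called after "Emit:" as name(argument=value, ...) on one line, values as JSON. send_rows: Moves the arm, as the interface text tells. Its arguments: {"type":"object","properties":{"steps":{"type":"array","items":{"type":"array","items":{"type":"array","items":{"type":"number"}}}},"grip_force":{"type":"number"}},"required":["steps"]}

```bash
mkdir -p pics; cat > h.py <<'E'
import numpy as np, cv2
from cell import robot, read_camera, order, spotter
def save(p,name,crop=None,scale=1):
    im=p["image"][:,:,::-1]
    if crop: im=im[crop[1]:crop[3],crop[0]:crop[2]]
    if scale!=1: im=cv2.resize(im,None,fx=scale,fy=scale,interpolation=cv2.INTER_CUBIC)
    cv2.imwrite("pics/"+name,im)
def proj(p,X):
    X=np.atleast_2d(X); c=(p["camera_from_world"]@np.c_[X,np.ones(len(X))].T)[:3]
    v=p["mtx"]@np.array([c[0],-c[1],-c[2]]); return (v[:2]/v[2]).T
def cloud(p):
    d=p["depth"]; v,u=np.mgrid[:d.shape[0],:d.shape[1]]
    K=np.linalg.inv(p["mtx"]); r=np.stack([u,v,np.ones_like(u)],-1)@K.T
    P=r*d[...,None]; P[...,1]*=-1;P[...,2]*=-1
    T=np.linalg.inv(p["camera_from_world"]); return P@T[:3,:3].T+T[:3,3]
E
cat > a.py <<'E'
from h import *
for c in ("scene","top"):
    p=read_camera(c); save(p,c+"0.png")
    np.savez(c+"0.npz",**{k:p[k] for k in ("image","depth","mtx","camera_from_world")})
    for n in ["gouge1","gouge2","gouge3","gouge4","gouge1_neck","gouge2_neck","gouge3_neck","gouge4_neck","rack","clip1","clip4","guard_knob","guard_hinge","button_near_pivot","button_far_pivot","file","mallet","oil","sanding_block"]:
        print(c,n,[(np.round(r["position"]).tolist(),round(r["confidence"],2)) for r in spotter.pinpoint(p,n)])
s=robot.get_state(); print(s)
E
python3 a.py
```

```text
scene gouge1 [([512.0, -354.0, 12.0], 0.89), ([482.0, -191.0, 12.0], 0.87), ([473.0, -726.0, 12.0], 0.8), ([184.0, -339.0, 13.0], 0.69), ([504.0, -436.0, 16.0], 0.61), ([479.0, -267.0, 13.0], 0.49), ([675.0, 131.0, 65.0], 0.29)]
scene gouge2 [([512.0, -354.0, 12.0], 0.89), ([482.0, -191.0, 12.0], 0.87), ([473.0, -726.0, 12.0], 0.8), ([184.0, -339.0, 13.0], 0.69), ([504.0, -436.0, 16.0], 0.61), ([479.0, -267.0, 13.0], 0.49), ([675.0, 131.0, 65.0], 0.29)]
scene gouge3 [([512.0, -354.0, 12.0], 0.89), ([482.0, -191.0, 12.0], 0.87), ([473.0, -726.0, 12.0], 0.8), ([184.0, -339.0, 13.0], 0.69), ([504.0, -436.0, 16.0], 0.61), ([479.0, -267.0, 13.0], 0.49), ([675.0, 131.0, 65.0], 0.29)]
scene gouge4 [([512.0, -354.0, 12.0], 0.89), ([482.0, -191.0, 12.0], 0.87), ([473.0, -726.0, 12.0], 0.8), ([184.0, -339.0, 13.0], 0.69), ([504.0, -436.0, 16.0], 0.61), ([479.0, -267.0, 13.0], 0.49), ([675.0, 131.0, 65.0], 0.29)]
scene gouge1_neck [([552.0, -432.0, 14.0], 0.6)]
scene gouge2_neck [([227.0, -366.0, 13.0], 0.66), ([493.0, -684.0, 17.0], 0.64), ([467.0, -351.0, 14.0], 0.53), ([471.0, 55.0, 40.0], 0
[... 3298 characters left out ...]
'time': 2.0, 'q': array([ 1.14878122,  0.33323906,  0.03987782,  1.46541781, -0.01339051,
        1.34332083, -0.05851294]), 'qvel': array([ 9.35111101e-05, -1.39859415e-03, -5.00921080e-04,  4.61316715e-04,
        5.37983796e-04,  9.44369717e-04,  4.49233916e-04]), 'joint_efforts': array([-4.09408030e-04, -6.56103158e+01,  1.33314751e+00, -4.04055798e+01,
       -5.97476796e-02,  3.51437205e-02,  4.98634154e-05]), 'ee_pos': array([ 206.18673724, -616.38257087,  222.51159314]), 'ee_rot': array([-1.54572129,  1.57067668,  1.9186658 ]), 'contact_force': array([ 0.31529916, -0.1500941 , -0.31947825]), 'wrist_torque': array([0.01124706, 0.01577847, 0.01731919]), 'finger_gap': 86.87168330609254}
```

View pics/scene0.png

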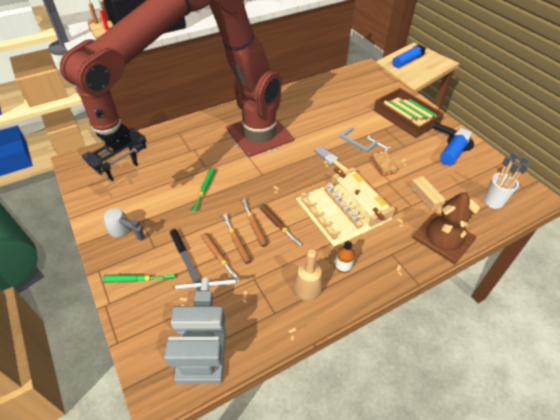

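View pics/top0.png

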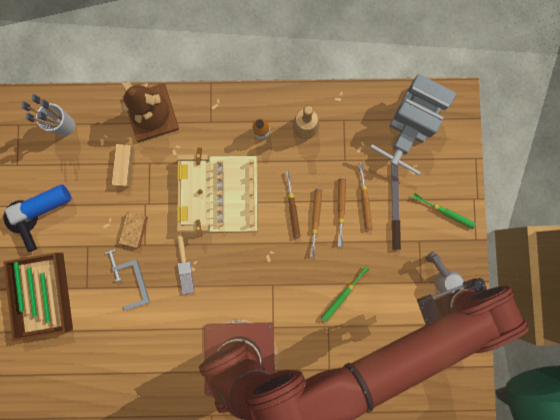

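```bash
cat > b.py <<'E'
from h import *
for c in ("top","scene"):
    p=dict(np.load(c+"0.npz")); P=cloud(p); save(p,c+"_crop.png",(160,140,280,260) if c=="top" else (280,140,410,260),6)
    m=(P[...,0]>400)&(P[...,0]<705)&(P[...,1]>-90)&(P[...,1]<215)&(P[...,2]>8)
    # restrict to big component
    n,l,s,_=cv2.connectedComponentsWithStats(m.astype(np.uint8)); k=1+np.argmax(s[1:,4]); m=l==k
    Q=P[m]; print(c,len(Q),Q.min(0),Q.max(0))
    b=Q[np.abs(Q[:,2]-12)<6]; print(np.median(b[:,2]), cv2.minAreaRect(Q[:,:2].astype(np.float32)))
    print([np.round(np.percentile(Q[:,i],[.5,1,99,99.5]),1) for i in (0,1)])
    # gouge masks
    for (x,y) in [(483,-187),(477,-267),(517,-353),(508,-437)]:
        g=(np.abs(P[...,0]-x)<140)&(np.abs(P[...,1]-y)<38)&(P[...,2]>6)&(P[...,2]<40)
        R=P[g]; mu=R[:,:2].mean(0); w,v=np.linalg.eigh(np.cov(R[:,:2].T)); d=v[:,1]
        t=(R[:,:2]-mu)@d; print(x,y,len(R),mu,d,np.degrees(np.arctan2(d[1],d[0])),(mu+d*t.min()),(mu+d*t.max()),R[:,2].max())
E
python3 b.py
```

```text
top 5777 [406.81593273 -63.07252701   8.00670793] [701.8773427  214.2510372   88.44849421]
13.169872567307493 ((554.8760986328125, 75.12213134765625), (295.1134338378906, 276.33221435546875), 0.6209754347801208)
[array([424.9, 426.6, 681.7, 685.5]), array([-60.2, -59.2, 197.2, 198.3])]
483 -187 487 [ 484.31442439 -185.7880149 ] [-0.99791861 -0.06448601] -176.30265801144276 [ 623.51683338 -176.79268365] [ 344.64978565 -194.81321568] 35.85004534840846
477 -267 494 [ 475.49022018 -262.11716752] [-0.99862084  0.05250155] 176.99049889499452 [ 616.34406317 -269.52242616] [ 337.99266524 -254.88836257] 35.44447690852053
517 -353 498 [ 509.47625264 -349.72309983] [-0.99947372  0.03243877] 178.14106954858227 [ 656.21265403 -354.48555386] [ 377.06917429 -345.4257161 ] 33.455378152207686
508 -437 491 [ 512.26269135 -432.3914016 ] [-0.99865049 -0.05193461] -177.02302658438708 [ 647.54879027 -425.35587587] [ 371.21855906 -439.72637268] 32.277435140591706
scene 4087 [404.05850158 -71.07080787   8.00883818] [700.91384326 197.73697221  85.63086359]
12.639163047750799 ((552.571533203125, 63.22197723388672), (268.8429870605469, 296.09515380859375), 89.71697235107422)
[array([421.5, 424.8, 680.8, 687. ]), array([-67.3, -66.2, 191.3, 193.8])]
483 -187 310 [ 487.72669718 -191.81507115] [-0.99244482 -0.1226918 ] -172.95252044620463 [ 621.90695062 -175.22692804] [ 342.29481054 -209.79420657] 30.393189253100218
477 -267 303 [ 482.23884644 -270.7386314 ] [-0.99458825  0.10389516] 174.03648434128587 [ 617.05140122 -284.82121451] [ 336.6543931  -255.53081068] 30.638982899476332
517 -353 330 [ 516.34691692 -356.62984195] [-0.99867226  0.05151429] 177.04714167887255 [ 652.65373755 -363.66092633] [ 377.49187386 -349.46731318] 30.702584039410795
508 -437 358 [ 517.44944203 -438.78957465] [-0.99480327 -0.10181582] -174.1562567290664 [ 645.95668182 -425.63715459] [ 372.51407357 -453.62337584] 30.542864931476743
```

View crops.

View pics/top_crop.png

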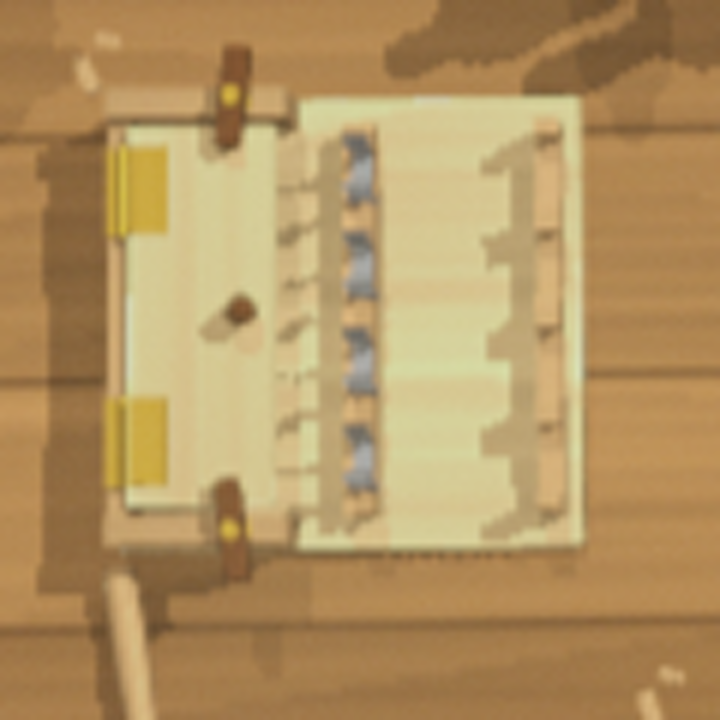

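View pics/scene_crop.png

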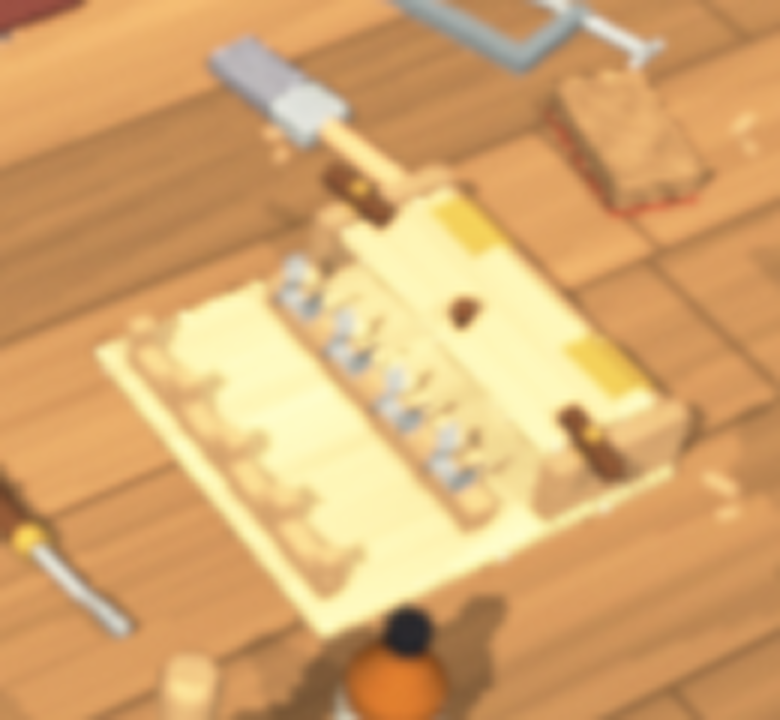

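```bash
cat > c.py <<'E'
from h import *
from scipy.optimize import least_squares
F={"top":((160,140),[((-129,-77,12),(582,548)),((129,-77,12),(580,97)),((-120,112,74),(230,529)),((120,112,74),(230,95)),((0,106,80),(240,309)),((-129,84,12),(298,548)),((129,84,12),(300,97))]),
"scene":((280,140),[((-129,-77,12),(97,350)),((129,-77,12),(322,637)),((-120,112,74),(360,187)),((120,112,74),(593,433)),((0,106,76),(465,312))])}
def W(v,X):
    X=np.array(X,float); c,s=np.cos(v[2]),np.sin(v[2]); return np.c_[v[0]+c*X[:,0]-s*X[:,1],v[1]+s*X[:,0]+c*X[:,1],X[:,2]]
def res(v,cs):
    o=[]
    for c in cs:
        off,f=F[c]; p=np.load(c+"0.npz"); o.append(proj(p,W(v,[a for a,_ in f]))-((np.array([b for _,b in f])+.5)/6-.5+off))
    return np.concatenate(o).ravel()
for cs in (["top"],["scene"],["top","scene"]):
    r=least_squares(res,[553,12,0],args=(cs,),loss="soft_l1"); print(cs,r.x[:2],np.degrees(r.x[2])); print(np.round(res(r.x,cs).reshape(-1,2),2).tolist())
# gouges: colour line in top & scene at z=12
for c in ("top","scene"):
    p=np.load(c+"0.npz"); hsv=cv2.cvtColor(p["image"],cv2.COLOR_RGB2HSV)
    M=np.linalg.inv(p["camera_from_world"]); 
    for g in [((483,-187),3.7),((477,-267),-3),((517,-353),-2),((508,-437),3)]:
        (x,y),_=g; save(p,f"g{c}{-y}.png")
E
python3 c.py
python3 - <<'E'
import sys; sys.path.insert(0,'.')
import os; os.chdir('.')
from h import *
p=np.load("top0.npz"); save(p,"topg.png",(270,150,420,265),5)
p=np.load("scene0.npz"); save(p,"sceneg.png",(165,190,315,300),5)
E
```

```text
['top'] [553.24198951  15.25561062] -0.34759082129758984
[[0.15, -0.21], [0.12, -0.07], [-0.2, -0.04], [0.2, -0.2], [-0.16, -0.1], [-0.01, 0.28], [-0.09, 0.36]]
['scene'] [553.34565558   9.74857925] -0.17417561951140376
[[-0.04, -0.02], [0.24, -0.39], [0.03, 0.45], [-0.05, 0.58], [-0.19, -0.53]]
['top', 'scene'] [552.90399436  13.68636051] -0.30698880035735454
[[0.64, -0.13], [0.55, 0.0], [0.31, 0.08], [0.65, -0.08], [0.32, 0.02], [0.48, 0.39], [0.35, 0.47], [0.82, -0.51], [1.0, -0.92], [0.91, 0.06], [0.74, 0.17], [0.65, -0.94]]
```

View pics/topg.png

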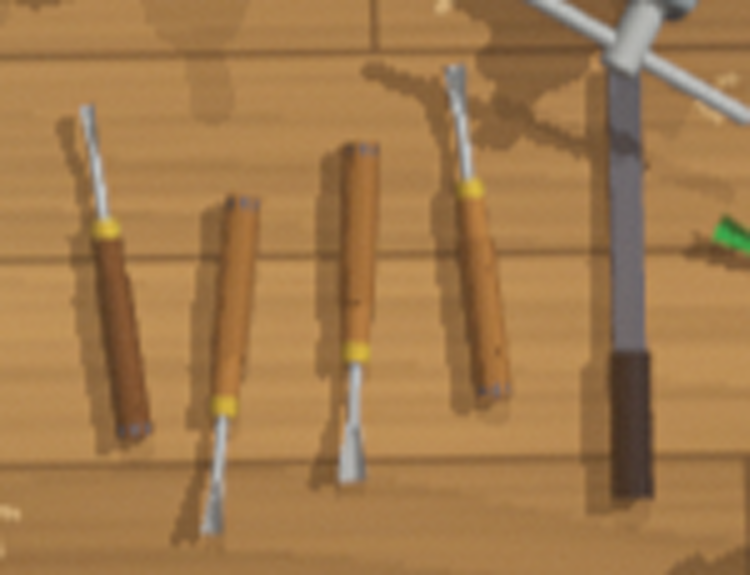

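View pics/sceneg.png

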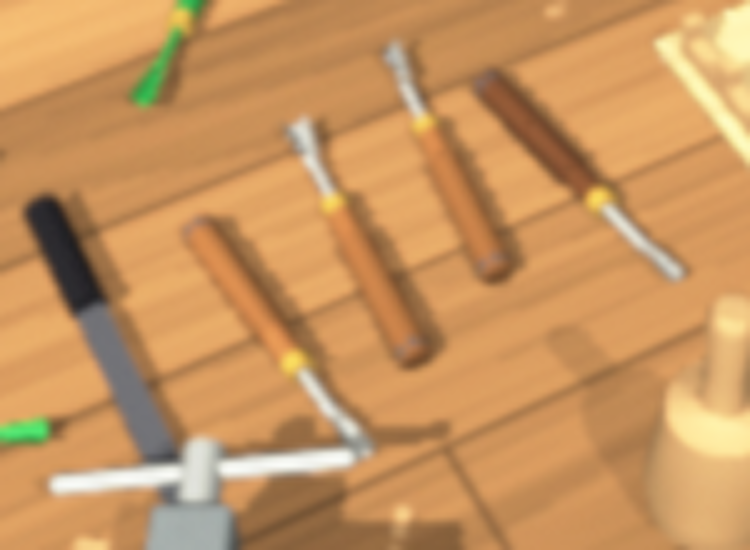

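```bash
cat > d.py <<'E'
from h import *
def onplane(p,uv,z):
    T=np.linalg.inv(p["camera_from_world"]); k=np.linalg.inv(p["mtx"])@[uv[0],uv[1],1]; d=T[:3,:3]@[k[0],-k[1],-k[2]]; o=T[:3,3]
    return (o+d*(z-o[2])/d[2])[:2]
if __name__=="__main__":
    G={"top":((270,150),dict(A=[(134,432),(88,105),(106,229)],B=[(241,203),(211,530),(225,405)],C=[(360,150),(352,478),(356,352)],D=[(493,390),(456,68),(471,188)])),
"scene":((165,190),dict(A=[(488,80),(683,273),(600,198)],B=[(492,268),(395,50),(424,124)],C=[(410,352),(300,125),(333,203)],D=[(196,226),(370,445),(294,361)]))}
    for c,(o,g) in G.items():
        p=np.load(c+"0.npz")
        for n,l in g.items():
            b,e,f=[onplane(p,(np.array(q)+.5)/5-.5+o,z) for q,z in zip(l,(14,6,14))]
            d=(f-b)/np.linalg.norm(f-b); print(c,n,"orig from butt",np.round(b+85*d,1),"from edge",np.round(e-145*d,1),"ang",round(np.degrees(np.arctan2(d[1],d[0])),1),"len",np.linalg.norm(e-b).round(),"fer",np.linalg.norm(f-b).round())
E
python3 d.py
```

```text
top A orig from butt [ 488. -185.] from edge [ 485.3 -185. ] ang 6.8 len 227.0 fer 140.0
top B orig from butt [ 474.1 -262.6] from edge [ 480.8 -260.9] ang 174.3 len 223.0 fer 138.0
top C orig from butt [ 509.  -349.5] from edge [ 515.  -349.6] ang 177.4 len 224.0 fer 139.0
top D orig from butt [ 512.8 -432.8] from edge [ 506.6 -433.3] ang 4.5 len 224.0 fer 139.0
scene A orig from butt [ 482.9 -188.6] from edge [ 475.6 -178.7] ang 7.0 len 224.0 fer 141.0
scene B orig from butt [ 471.7 -268.3] from edge [ 474.  -262.3] ang 172.7 len 229.0 fer 143.0
scene C orig from butt [ 506.9 -355.5] from edge [ 508.9 -348.9] ang 176.3 len 229.0 fer 143.0
scene D orig from butt [ 506.  -437.9] from edge [ 495.7 -428.5] ang 5.3 len 221.0 fer 140.0
```

```bash
cat > pl.py <<'E'
from h import *
def cur():
    s=robot.get_state(); r=s["ee_rot"]
    from scipy.spatial.transform import Rotation as Ro
    R=Ro.from_euler("xyz",r).as_matrix(); return s,np.array(s["ee_pos"]),R
def plan(pos,d,N,dstart=None,start=None,order="turnfirst",turn=None):
    """constant row repeated N times; start optional (pos,dir)"""
    s,p,R=cur()
    d0=np.degrees(np.arctan2(R[1,1],R[0,1])) if start is None else start[1]
    if start is not None: p=np.array(start[0],float)
    D=(d-d0+180)%360-180 if turn is None else turn
    w=D/N; ds=d0+w*(np.arange(N)+(1 if order=="turnfirst" else 0)); a=np.radians(ds)
    A=np.array([[np.cos(a).sum(),np.sin(a).sum()],[np.sin(a).sum(),-np.cos(a).sum()]])
    v=np.linalg.solve(A,np.array(pos[:2])-p[:2])
    row=[-w/5,0,0,-(pos[2]-p[2])/N/50,v[0]/50,v[1]/50]
    path=p[:2]+np.cumsum(np.c_[np.cos(a)*v[0]+np.sin(a)*v[1],np.sin(a)*v[0]-np.cos(a)*v[1]],0)
    print("from",np.round(p,1),"dir",round(d0,2),"tilt",np.round(np.degrees(np.arccos(min(1,-R[2,0]))),2),"N",N,"row",np.round(row,3).tolist(),"rmin",np.linalg.norm(path,axis=1).min().round(),"max",np.abs(row).max().round(2))
    return path
def st():
    s,p,R=cur(); print("t",round(s["time"],2),"p",np.round(p,1),"dir",round(np.degrees(np.arctan2(R[1,1],R[0,1])),2),"xaxis",np.round(R[:,0],3),"F",np.round(s["contact_force"],1),"gap",round(s["finger_gap"],1),"q",np.round(s["q"],2))
E
python3 - <<'E'
from pl import *
st(); plan((480,-300,260),0,14,turn=0)
E
```

```text
t 2.0 p [ 206.2 -616.4  222.5] dir -71.51 xaxis [-0.  0. -1.] F [ 0.3 -0.2 -0.3] gap 86.9 q [ 1.15  0.33  0.04  1.47 -0.01  1.34 -0.06]
from [ 206.2 -616.4  222.5] dir -71.51 tilt 0.01 N 14 row [-0.0, 0.0, 0.0, -0.054, -0.305, -0.514] rmin 559.0 max 0.51
```

Emit:
send_rows(steps=[[[0, 0, 0, -0.05, -0.305, -0.514, 0], [0, 0, 0, -0.05, -0.305, -0.514, 0], [0, 0, 0, -0.05, -0.305, -0.514, 0], [0, 0, 0, -0.05, -0.305, -0.514, 0], [0, 0, 0, -0.05, -0.305, -0.514, 0], [0, 0, 0, -0.05, -0.305, -0.514, 0], [0, 0, 0, -0.05, -0.305, -0.514, 0], [0, 0, 0, -0.05, -0.305, -0.514, 0], [0, 0, 0, -0.05, -0.305, -0.514, 0], [0, 0, 0, -0.05, -0.305, -0.514, 0], [0, 0, 0, -0.05, -0.305, -0.514, 0], [0, 0, 0, -0.05, -0.305, -0.514, 0], [0, 0, 0, -0.05, -0.305, -0.514, 0], [0, 0, 0, -0.05, -0.305, -0.514, 0]]], grip_force=20)

```text
time: 3.4
ee_pos: [480.4, -298.9, 257.9]
ee_rot: [2.254, 1.57, -0.565]
contact_force: [0.2, -0.1, 0.1]
finger_gap: 43.4
```

```bash
python3 - <<'E'
from pl import *
st(); plan((434,125.5,130),97,34,turn=168.5);plan((434,125.5,130),97,36,turn=168.5,start=((480,-300,258),-71.5))
E
```

```text
t 3.4 p [ 480.4 -298.9  257.9] dir -71.51 xaxis [ 0. -0. -1.] F [ 0.2 -0.1  0.1] gap 43.4 q [ 0.69  0.16 -0.23  1.61  0.04  1.38 -0.8 ]
from [ 480.4 -298.9  257.9] dir -71.51 tilt 0.02 N 34 row [-0.991, 0.0, 0.0, 0.075, 0.058, -0.366] rmin 452.0 max 0.99
from [ 480. -300.  258.] dir -71.5 tilt 0.02 N 36 row [-0.936, 0.0, 0.0, 0.071, 0.054, -0.347] rmin 452.0 max 0.94
```

Emit:
send_rows(steps=[[[-0.99, 0, 0, 0.075, 0.058, -0.366, 0], [-0.99, 0, 0, 0.075, 0.058, -0.366, 0], [-0.99, 0, 0, 0.075, 0.058, -0.366, 0], [-0.99, 0, 0, 0.075, 0.058, -0.366, 0], [-0.99, 0, 0, 0.075, 0.058, -0.366, 0], [-0.99, 0, 0, 0.075, 0.058, -0.366, 0], [-0.99, 0, 0, 0.075, 0.058, -0.366, 0], [-0.99, 0, 0, 0.075, 0.058, -0.366, 0], [-0.99, 0, 0, 0.075, 0.058, -0.366, 0], [-0.99, 0, 0, 0.075, 0.058, -0.366, 0], [-0.99, 0, 0, 0.075, 0.058, -0.366, 0], [-0.99, 0, 0, 0.075, 0.058, -0.366, 0], [-0.99, 0, 0, 0.075, 0.058, -0.366, 0], [-0.99, 0, 0, 0.075, 0.058, -0.366, 0], [-0.99, 0, 0, 0.075, 0.058, -0.366, 0], [-0.99, 0, 0, 0.075, 0.058, -0.366, 0], [-0.99, 0, 0, 0.075, 0.058, -0.366, 0], [-0.99, 0, 0, 0.075, 0.058, -0.366, 0], [-0.99, 0, 0, 0.075, 0.058, -0.366, 0], [-0.99, 0, 0, 0.075, 0.058, -0.366, 0]]])

```text
time: 5.4
ee_pos: [659.7, -27.0, 182.3]
ee_rot: [2.506, 1.571, 1.419]
contact_force: [0.4, 0.2, -0.2]
finger_gap: 43.6
```

```bash
python3 - <<'E'
from pl import *
st(); plan((434,125.5,130),97,15)
E
```

```text
t 5.4 p [659.7 -27.  182.3] dir 27.69 xaxis [ 0.  0. -1.] F [ 0.4  0.2 -0.2] gap 43.6 q [ 0.42  0.44 -0.6   1.46  0.25  1.31  0.28]
from [659.7 -27.  182.3] dir 27.69 tilt 0.01 N 15 row [-0.924, 0.0, 0.0, 0.07, 0.058, -0.382] rmin 452.0 max 0.92
```

Emit:
send_rows(steps=[[[-0.924, 0, 0, 0.07, 0.058, -0.382, -0.1], [-0.924, 0, 0, 0.07, 0.058, -0.382, -0.1], [-0.924, 0, 0, 0.07, 0.058, -0.382, -0.1], [-0.924, 0, 0, 0.07, 0.058, -0.382, -0.1], [-0.924, 0, 0, 0.07, 0.058, -0.382, -0.1], [-0.924, 0, 0, 0.07, 0.058, -0.382, -0.1], [-0.924, 0, 0, 0.07, 0.058, -0.382, -0.1], [-0.924, 0, 0, 0.07, 0.058, -0.382, -0.1], [-0.924, 0, 0, 0.07, 0.058, -0.382, -0.1], [-0.924, 0, 0, 0.07, 0.058, -0.382, -0.1], [-0.924, 0, 0, 0.07, 0.058, -0.382, -0.1], [-0.924, 0, 0, 0.07, 0.058, -0.382, -0.1], [-0.924, 0, 0, 0.07, 0.058, -0.382, -0.1], [-0.924, 0, 0, 0.07, 0.058, -0.382, -0.1], [-0.924, 0, 0, 0.07, 0.058, -0.382, -0.1]]])

```text
time: 6.9
ee_pos: [446.6, 143.4, 130.0]
ee_rot: [0.108, 1.571, 0.231]
contact_force: [-0.2, -0.6, -0.2]
finger_gap: 39.0
```

```bash
python3 - <<'E'
from pl import *
st(); 
for c,b in (("scene",(280,140,410,260)),):
    p=read_camera(c); save(p,"s1.png",b,5)
plan((434,125.5,64),97,5)
E
```

```text
t 6.9 p [446.6 143.4 130. ] dir 97.0 xaxis [ 0.  0. -1.] F [-0.2 -0.6 -0.2] gap 39.0 q [ 0.52  0.13 -0.97  1.97  0.12  1.1   1.2 ]
from [443.5 143.8 129.2] dir 97.4 tilt 0.15 N 5 row [0.016, 0.0, 0.0, 0.261, -0.068, -0.047] rmin 452.0 max 0.26
```

View pics/s1.png

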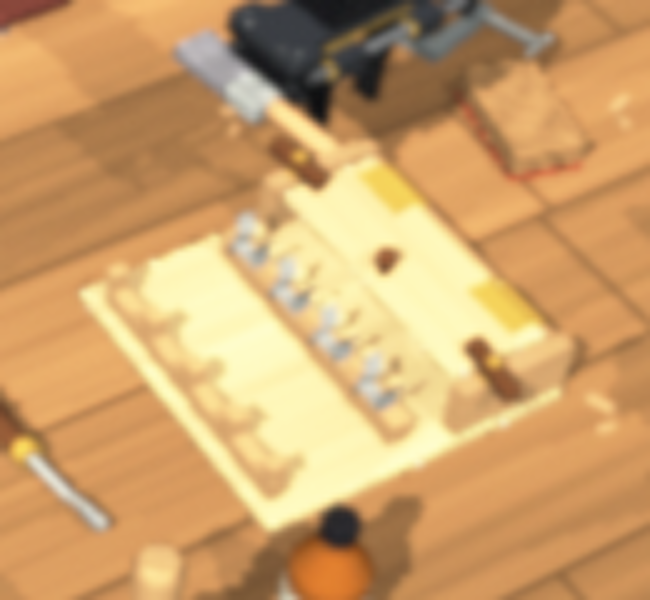

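Emit:
send_rows(steps=[[[0.03, 0, 0, 0.2, -0.11, -0.08, -0.3], [0.03, 0, 0, 0.2, -0.11, -0.08, -0.3], [0.03, 0, 0, 0.2, -0.11, -0.08, -0.3], [0, 0, 0, 0.2, 0, 0, -0.3], [0, 0, 0, 0.1, 0, 0, -0.3], [0, 0, 0, 0, 0, 0, -0.3]]])

```text
time: 7.55
ee_pos: [437.0, 125.5, 84.2]
ee_rot: [2.592, 1.569, 2.703]
contact_force: [-0.1, 0.6, 0.5]
finger_gap: 30.4
```

```bash
python3 - <<'E'
from pl import *
st(); 
p=read_camera("scene"); save(p,"s2.png",(280,140,410,260),5)
p=read_camera("top"); save(p,"t2.png",(160,140,280,260),5)
plan((434,125.5,64),97,5)
E
```

```text
t 7.55 p [437.  125.5  84.2] dir 96.34 xaxis [-0.002  0.001 -1.   ] F [-0.1  0.6  0.5] gap 30.4 q [ 0.53  0.16 -0.95  2.05  0.15  1.01  1.18]
from [437.5 125.8  85.1] dir 96.37 tilt 0.04 N 5 row [-0.025, 0.0, 0.0, 0.085, 0.001, -0.014] rmin 452.0 max 0.08
```

View pics/s2.png

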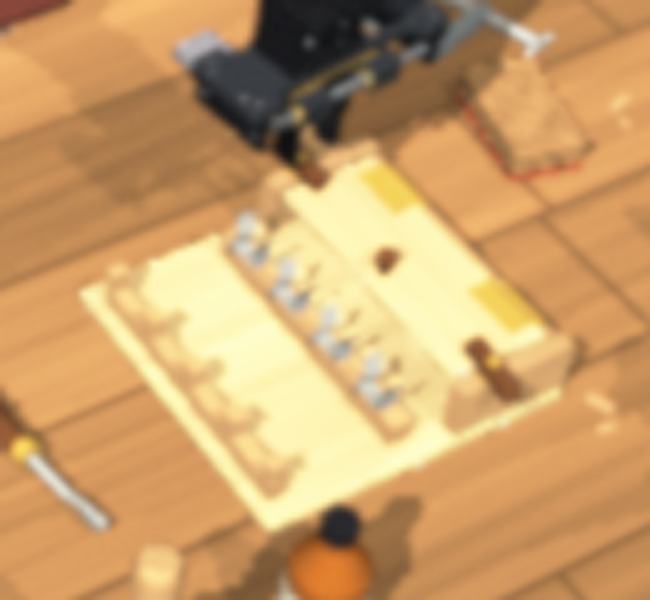

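View pics/t2.png

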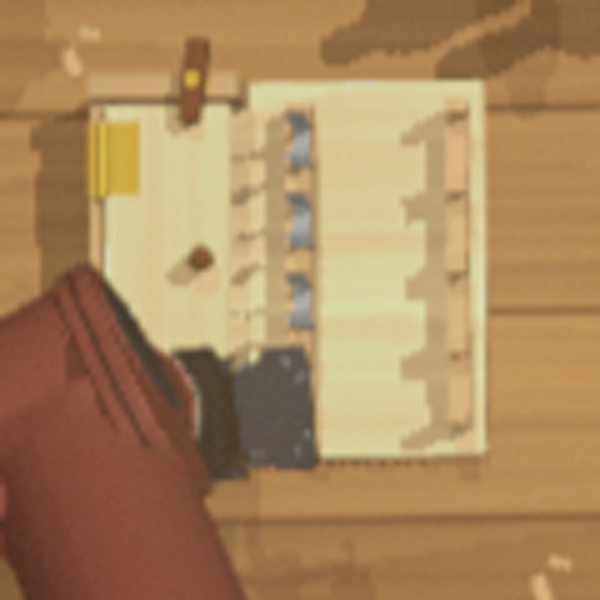

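Emit:
send_rows(steps=[[[0, 0, 0, 0.11, 0, -0.02, -0.3], [0, 0, 0, 0.11, 0, -0.02, -0.3], [0, 0, 0, 0.11, 0, -0.02, -0.3], [0, 0, 0, 0.11, 0, -0.01, -0.3], [0, 0, 0, 0, 0, 0, -0.6], [0, 0, 0, 0, 0, 0, -1], [0, 0, 0, 0, 0, 0, -1], [0, 0, 0, 0, 0, 0, -1]]], grip_force=8)

```text
time: 8.45
ee_pos: [433.9, 125.1, 63.2]
ee_rot: [0.645, 1.57, 0.755]
contact_force: [0.2, 1.3, -0.7]
finger_gap: 13.6
```

```bash
python3 - <<'E'
from pl import *
st(); 
E
```

```text
t 8.45 p [433.9 125.1  63.2] dir 96.35 xaxis [ 0.  0. -1.] F [ 0.2  1.3 -0.7] gap 13.6 q [ 0.51  0.19 -0.94  2.07  0.19  0.96  1.15]
```

Emit:
send_rows(steps=[[[0.965, 0, 0, 0, 0, 0, -1], [0.965, 0, 0, 0, 0, 0, -1], [0.965, 0, 0, 0, 0, 0, -1], [0.965, 0, 0, 0, 0, 0, -1], [0.965, 0, 0, 0, 0, 0, -1], [0.965, 0, 0, 0, 0, 0, -1], [0.965, 0, 0, 0, 0, 0, -1], [0.965, 0, 0, 0, 0, 0, -1], [0.965, 0, 0, 0, 0, 0, -1], [0.965, 0, 0, 0, 0, 0, -1], [0.965, 0, 0, 0, 0, 0, -1], [0.965, 0, 0, 0, 0, 0, -1], [0.965, 0, 0, 0, 0, 0, -1], [0.965, 0, 0, 0, 0, 0, -1], [0.965, 0, 0, 0, 0, 0, -1], [0.965, 0, 0, 0, 0, 0, -1], [0.965, 0, 0, 0, 0, 0, -1], [0.965, 0, 0, 0, 0, 0, -1], [0.965, 0, 0, 0, 0, 0, -1], [0.965, 0, 0, 0, 0, 0, -1]]])

```text
time: 10.45
ee_pos: [433.0, 124.1, 63.2]
ee_rot: [-0.797, 1.568, -2.374]
contact_force: [-5.3, -3.4, 6.6]
finger_gap: 13.8
```

```bash
python3 - <<'E'
from pl import *
st(); 
E
```

```text
t 10.45 p [433.  124.1  63.2] dir -0.37 xaxis [-0.002 -0.002 -1.   ] F [-5.3 -3.4  6.6] gap 13.8 q [ 0.33  0.15 -0.74  2.08  0.12  0.95 -0.49]
```

```bash
python3 - <<'E'
from pl import *
plan((673.5,124.5,115),-94.5,20,start=((433,124.1,112),-0.4))
E
```

```text
from [433.  124.1 112. ] dir -0.4 tilt 0.14 N 20 row [0.941, 0.0, 0.0, -0.003, 0.174, -0.206] rmin 462.0 max 0.94
```

Emit:
send_rows(steps=[[[0, 0, 0, 0, 0, 0, -0.3], [0, 0, 0, 0, 0, 0, -0.3], [0, 0, 0, 0, 0, 0, -0.3], [0, 0, 0, -0.5, 0, 0, -0.3], [0, 0, 0, -0.5, 0, 0, -0.3]]])

```text
time: 10.95
ee_pos: [433.3, 125.0, 113.3]
ee_rot: [-1.821, 1.569, 2.891]
contact_force: [0.5, 0.4, -0.4]
finger_gap: 29.9
```

Emit:
send_rows(steps=[[[0.941, 0, 0, 0, 0.174, -0.206, -0.3], [0.941, 0, 0, 0, 0.174, -0.206, -0.3], [0.941, 0, 0, 0, 0.174, -0.206, -0.3], [0.941, 0, 0, 0, 0.174, -0.206, -0.3], [0.941, 0, 0, 0, 0.174, -0.206, -0.3], [0.941, 0, 0, 0, 0.174, -0.206, -0.3], [0.941, 0, 0, 0, 0.174, -0.206, -0.3], [0.941, 0, 0, 0, 0.174, -0.206, -0.3], [0.941, 0, 0, 0, 0.174, -0.206, -0.3], [0.941, 0, 0, 0, 0.174, -0.206, -0.3], [0.941, 0, 0, 0, 0.174, -0.206, -0.3], [0.941, 0, 0, 0, 0.174, -0.206, -0.3], [0.941, 0, 0, 0, 0.174, -0.206, -0.3], [0.941, 0, 0, 0, 0.174, -0.206, -0.3], [0.941, 0, 0, 0, 0.174, -0.206, -0.3], [0.941, 0, 0, 0, 0.174, -0.206, -0.3], [0.941, 0, 0, 0, 0.174, -0.206, -0.3], [0.941, 0, 0, 0, 0.174, -0.206, -0.3], [0.941, 0, 0, 0, 0.174, -0.206, -0.3], [0.941, 0, 0, 0, 0.174, -0.206, -0.3]]])

```text
time: 12.95
ee_pos: [673.8, 145.5, 112.7]
ee_rot: [-0.78, 1.57, 2.285]
contact_force: [0.1, -0.9, -0.4]
finger_gap: 30.0
```

```bash
python3 - <<'E'
from pl import *
st(); 
plan((673,124.5,63),-94.5,5)
E
```

```text
t 12.95 p [673.8 145.5 112.7] dir -94.37 xaxis [-0.  0. -1.] F [ 0.1 -0.9 -0.4] gap 30.0 q [ 0.03  0.52 -0.42  1.47  0.22  1.2  -2.07]
from [673.8 145.5 112.7] dir -94.37 tilt 0.02 N 5 row [0.005, 0.0, 0.0, 0.199, 0.084, -0.003] rmin 684.0 max 0.2
```

Emit:
send_rows(steps=[[[0, 0, 0, 0, 0.14, 0, -0.3], [0, 0, 0, 0, 0.14, 0, -0.3], [0, 0, 0, 0, 0.14, 0, -0.3], [0, 0, 0, 0.25, 0, 0, -0.3], [0, 0, 0, 0.25, 0, 0, -0.3], [0, 0, 0, 0.25, 0, 0, -0.3], [0, 0, 0, 0.25, 0, 0, -0.3], [0, 0, 0, 0, 0, 0, -0.6], [0, 0, 0, 0, 0, 0, -1], [0, 0, 0, 0, 0, 0, -1], [0, 0, 0, 0, 0, 0, -1]]])

```text
time: 14.05
ee_pos: [672.1, 124.9, 63.6]
ee_rot: [-2.693, 1.57, 0.375]
contact_force: [0.6, 1.1, -1.9]
finger_gap: 13.8
```

```bash
sed -i 's/order="turnfirst",/order="sf",/' pl.py; python3 - <<'E'
from pl import *
st(); 
E
```

```text
t 14.05 p [672.1 124.9  63.6] dir -94.26 xaxis [ 0.001  0.    -1.   ] F [ 0.6  1.1 -1.9] gap 13.8 q [ 0.05  0.55 -0.41  1.53  0.24  1.11 -2.06]
```

Gripped; turn +94°.

Emit:
send_rows(steps=[[[-0.94, 0, 0, 0, 0, 0, -1], [-0.94, 0, 0, 0, 0, 0, -1], [-0.94, 0, 0, 0, 0, 0, -1], [-0.94, 0, 0, 0, 0, 0, -1], [-0.94, 0, 0, 0, 0, 0, -1], [-0.94, 0, 0, 0, 0, 0, -1], [-0.94, 0, 0, 0, 0, 0, -1], [-0.94, 0, 0, 0, 0, 0, -1], [-0.94, 0, 0, 0, 0, 0, -1], [-0.94, 0, 0, 0, 0, 0, -1], [-0.94, 0, 0, 0, 0, 0, -1], [-0.94, 0, 0, 0, 0, 0, -1], [-0.94, 0, 0, 0, 0, 0, -1], [-0.94, 0, 0, 0, 0, 0, -1], [-0.94, 0, 0, 0, 0, 0, -1], [-0.94, 0, 0, 0, 0, 0, -1], [-0.94, 0, 0, 0, 0, 0, -1], [-0.94, 0, 0, 0, 0, 0, -1], [-0.94, 0, 0, 0, 0, 0, -1], [-0.94, 0, 0, 0, 0, 0, -1]]])

```text
time: 16.05
ee_pos: [672.9, 123.9, 63.6]
ee_rot: [1.377, 1.569, -0.196]
contact_force: [3.5, -0.4, -2.7]
finger_gap: 14.1
```

Emit:
send_rows(steps=[[[0, 0, 0, 0, 0, 0, -0.3], [0, 0, 0, 0, 0, 0, -0.3], [0, 0, 0, 0, 0, 0, -0.2], [0, 0, 0, -0.5, 0, 0, -0.2], [0, 0, 0, -0.5, 0, 0, -0.2]]])

```text
time: 16.55
ee_pos: [671.1, 124.8, 113.1]
ee_rot: [-1.469, 1.569, -3.045]
contact_force: [0.7, 0.3, 0.4]
finger_gap: 34.3
```

```bash
python3 - <<'E'
from pl import *
st(); 
p=read_camera("scene"); save(p,"s3.png",(280,140,410,260),5)
for n in ("guard_knob",):  print([(np.round(r["position"]).tolist(),round(r["confidence"],2)) for r in spotter.pinpoint(p,n)])
plan((553.5,119,66),-0.3,10)
E
```

```text
t 16.55 p [671.1 124.8 113.1] dir -0.32 xaxis [-0.002 -0.    -1.   ] F [0.7 0.3 0.4] gap 34.3 q [ 0.28  0.59 -0.75  1.47  0.41  1.25 -0.53]
[([555.0, 122.0, 76.0], 0.82)]
from [673.5 125.8 117.1] dir -0.32 tilt 0.31 N 10 row [-0.0, 0.0, 0.0, 0.102, -0.24, 0.015] rmin 566.0 max 0.24
```

View pics/s3.png

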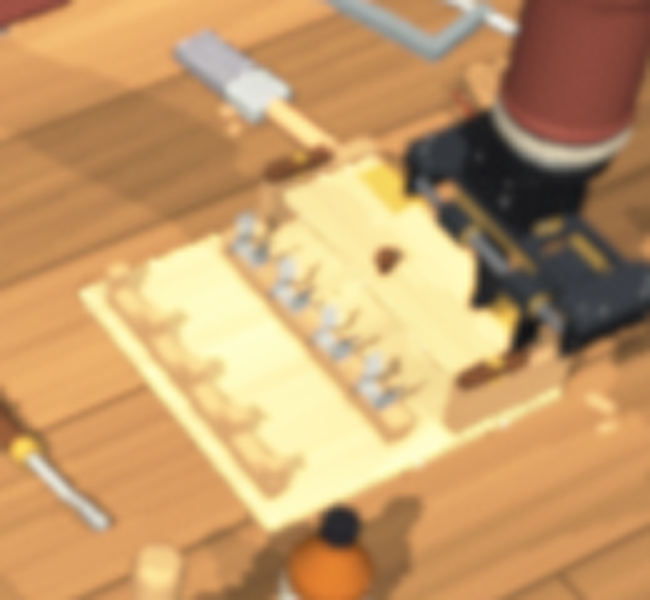

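Emit:
send_rows(steps=[[[0, 0, 0, 0, -0.4, 0.02, -0.1], [0, 0, 0, 0, -0.4, 0.02, -0.1], [0, 0, 0, 0, -0.4, 0.02, -0.1], [0, 0, 0, 0, -0.4, 0.02, -0.1], [0, 0, 0, 0, -0.4, 0.02, -0.1], [0, 0, 0, 0, -0.4, 0.02, -0.1], [0, 0, 0, 0, 0, 0, -0.1], [0, 0, 0, 0.2, 0, 0, -0.1]]])

```text
time: 17.45
ee_pos: [552.7, 119.2, 103.9]
ee_rot: [1.446, 1.568, -0.13]
contact_force: [0.7, 0.3, 0.5]
finger_gap: 39.3
```

```bash
python3 - <<'E'
from pl import *
st(); 
p=read_camera("scene"); save(p,"s4.png",(280,140,410,260),5)
plan((553.3,119,67),-0.3,5)
E
```

```text
t 17.45 p [552.7 119.2 103.9] dir -0.3 xaxis [ 0.003 -0.    -1.   ] F [0.7 0.3 0.5] gap 39.3 q [ 0.4   0.37 -0.83  1.78  0.3   1.12 -0.53]
from [551.9 118.8 101.4] dir -0.32 tilt 0.03 N 5 row [-0.001, 0.0, 0.0, 0.138, 0.006, -0.001] rmin 565.0 max 0.14
```

View pics/s4.png

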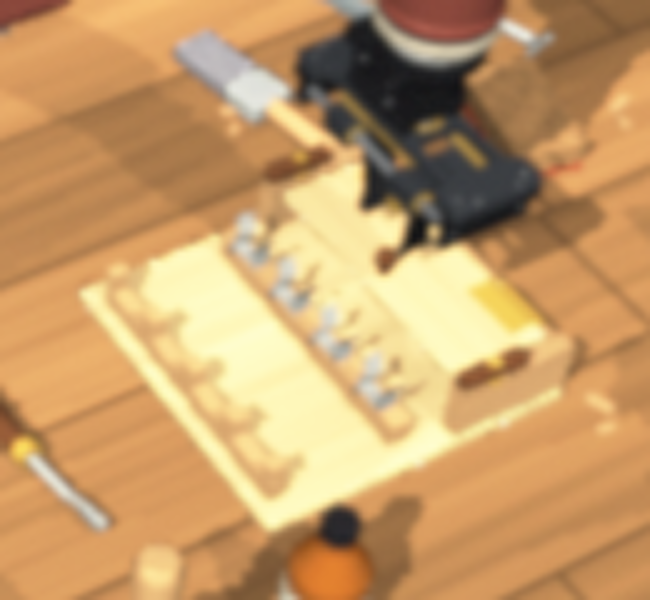

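Emit:
send_rows(steps=[[[0, 0, 0, 0.23, 0.01, 0, -0.2], [0, 0, 0, 0.23, 0.01, 0, -0.2], [0, 0, 0, 0.23, 0.01, 0, -0.2], [0, 0, 0, 0, 0, 0, -0.5], [0, 0, 0, 0, 0, 0, -1], [0, 0, 0, 0, 0, 0, -1], [0, 0, 0, 0, 0, 0, -1], [0, 0, 0, 0, 0, 0, -1]]], grip_force=15)

```text
time: 18.3
ee_pos: [553.1, 119.5, 68.8]
ee_rot: [-2.589, 1.571, 2.119]
contact_force: [-2.7, 0.8, -0.1]
finger_gap: 17.0
```

```bash
python3 - <<'E'
from pl import *
st(); 
E
```

```text
t 18.3 p [553.1 119.5  68.8] dir -0.25 xaxis [-0.  0. -1.] F [-2.7  0.8 -0.1] gap 17.0 q [ 0.38  0.41 -0.81  1.81  0.34  1.06 -0.56]
```

Emit:
send_rows(steps=[[[0, 0, 0, -0.164, 0, -0.074, -1], [0, 0, 0, -0.164, 0, -0.074, -1], [0, 0, 0, -0.139, 0, -0.114, -1], [0, 0, 0, -0.139, 0, -0.114, -1], [0, 0, 0, -0.105, 0, -0.147, -1], [0, 0, 0, -0.105, 0, -0.147, -1], [0, 0, 0, -0.064, 0, -0.168, -1], [0, 0, 0, -0.064, 0, -0.168, -1], [0, 0, 0, 0, 0, 0, -1]]])

```text
time: 19.2
ee_pos: [553.1, 171.7, 116.5]
ee_rot: [2.901, 1.57, 1.327]
contact_force: [-5.8, 0.8, 2.8]
finger_gap: 16.4
```

```bash
python3 - <<'E'
from pl import *
st(); 
p=read_camera("scene"); save(p,"s5.png",(280,140,410,260),5)
E
```

```text
t 19.2 p [553.1 171.7 116.5] dir -0.14 xaxis [ 0.     0.001 -1.   ] F [-5.8  0.8  2.8] gap 16.4 q [ 0.31  0.39 -0.84  1.74  0.32  1.15 -0.62]
```

View pics/s5.png

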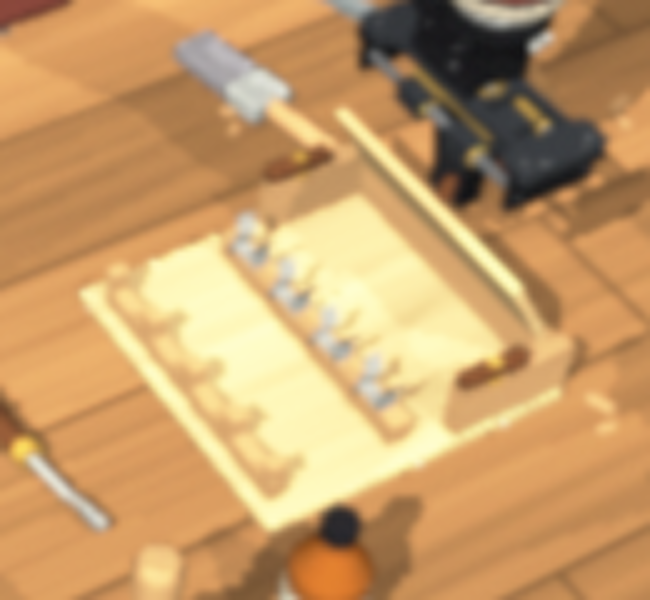

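Emit:
send_rows(steps=[[[0, 0, 0, -0.017, 0, -0.179, -1], [0, 0, 0, -0.017, 0, -0.179, -1], [0, 0, 0, 0.029, 0, -0.178, -1], [0, 0, 0, 0.029, 0, -0.178, -1], [0, 0, 0, 0.02, 0, -0.05, -1], [0, 0, 0, 0, 0, 0, -1], [0, 0, 0, 0, 0, 0, -0.4], [0, 0, 0, 0, 0, 0, -0.2], [0, 0, 0, 0, 0, 0, -0.2], [0, 0, 0, -0.4, 0, 0, -0.2], [0, 0, 0, -0.8, 0, 0, -0.2], [0, 0, 0, -0.8, 0, 0, -0.2]]])

```text
time: 20.45
ee_pos: [553.6, 207.3, 214.5]
ee_rot: [-1.729, 1.57, 2.979]
contact_force: [1.6, 0.1, 0.1]
finger_gap: 34.7
```

```bash
cat > look.py <<'E'
from pl import *
import sys
tag=sys.argv[1]
st()
p=read_camera("scene"); save(p,tag+"s.png",(165,140,410,300),3); np.savez("scene1.npz",**{k:p[k] for k in ("image","depth","mtx","camera_from_world")})
G=[("s",r) for r in spotter.pinpoint(p,"gouge1")]
N=[("s",r) for r in spotter.pinpoint(p,"gouge1_neck")+spotter.pinpoint(p,"gouge2_neck")+spotter.pinpoint(p,"gouge3_neck")+spotter.pinpoint(p,"gouge4_neck")]
q=read_camera("top"); save(q,tag+"t.png",(160,140,420,265),3); np.savez("top1.npz",**{k:q[k] for k in ("image","depth","mtx","camera_from_world")})
G+=[("t",r) for r in spotter.pinpoint(q,"gouge1")]
N+=[("t",r) for r in spotter.pinpoint(q,"gouge1_neck")+spotter.pinpoint(q,"gouge2_neck")+spotter.pinpoint(q,"gouge3_neck")+spotter.pinpoint(q,"gouge4_neck")]
for L in (G,N):
    for c,r in sorted(L,key=lambda a:a[1]["position"][1]): print(c,np.round(r["position"]).tolist(),round(r["confidence"],2),end="; ")
    print()
E
python3 look.py a
```

```text
t 20.45 p [553.6 207.3 214.5] dir -0.27 xaxis [-0.001  0.    -1.   ] F [1.6 0.1 0.1] gap 34.7 q [ 0.27  0.34 -0.87  1.59  0.26  1.34 -0.64]
s [471.0, -730.0, 12.0] 0.74; t [505.0, -436.0, 13.0] 0.77; s [505.0, -435.0, 12.0] 0.81; t [513.0, -353.0, 17.0] 0.82; s [513.0, -347.0, 13.0] 0.78; t [184.0, -340.0, 12.0] 0.84; s [183.0, -338.0, 12.0] 0.69; s [477.0, -269.0, 12.0] 0.53; t [476.0, -265.0, 13.0] 0.85; t [482.0, -191.0, 12.0] 0.71; s [480.0, -189.0, 13.0] 0.78; s [556.0, 12.0, -1.0] 0.34; 
t [490.0, -686.0, 17.0] 0.82; s [488.0, -685.0, 14.0] 0.72; t [506.0, -539.0, 10.0] 0.71; s [504.0, -438.0, 11.0] 0.34; t [550.0, -435.0, 13.0] 0.55; s [223.0, -367.0, 15.0] 0.51; t [220.0, -367.0, 10.0] 0.94; t [517.0, -355.0, 15.0] 0.74; s [468.0, -348.0, 15.0] 0.52; t [473.0, -345.0, 8.0] 0.92; s [434.0, -261.0, 15.0] 0.52; t [433.0, -260.0, 11.0] 0.6; s [481.0, -187.0, 14.0] 0.69; t [528.0, -184.0, 12.0] 0.75; s [528.0, -182.0, 11.0] 0.68; s [770.0, -81.0, -2.0] 0.7;
```

View pics/as.png

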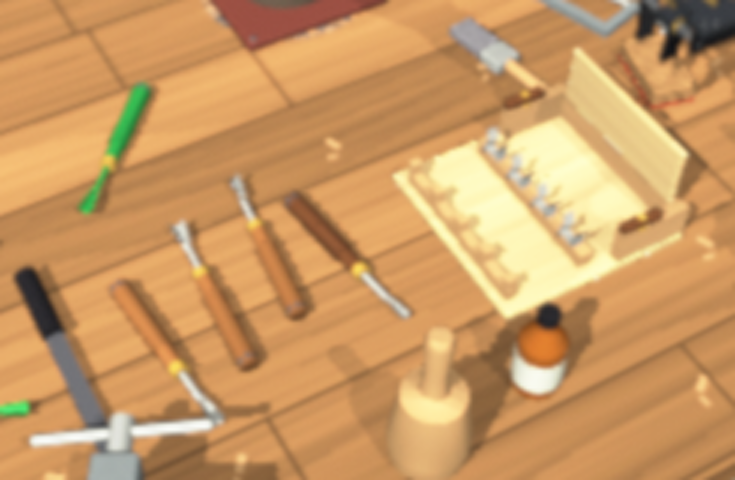

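```bash
python3 - <<'E'
from pl import *
plan((493,-187,100),-83.2,20)
E
```

```text
from [553.4 207.7 213. ] dir -0.25 tilt 0.05 N 20 row [0.83, 0.0, 0.0, 0.113, 0.224, 0.374] rmin 527.0 max 0.83
```

Emit:
send_rows(steps=[[[0.83, 0, 0, 0.113, 0.224, 0.374, 0.2], [0.83, 0, 0, 0.113, 0.224, 0.374, 0.2], [0.83, 0, 0, 0.113, 0.224, 0.374, 0.2], [0.83, 0, 0, 0.113, 0.224, 0.374, 0.2], [0.83, 0, 0, 0.113, 0.224, 0.374, 0.2], [0.83, 0, 0, 0.113, 0.224, 0.374, 0.2], [0.83, 0, 0, 0.113, 0.224, 0.374, 0.2], [0.83, 0, 0, 0.113, 0.224, 0.374, 0.2], [0.83, 0, 0, 0.113, 0.224, 0.374, 0.2], [0.83, 0, 0, 0.113, 0.224, 0.374, 0.2], [0.83, 0, 0, 0.113, 0.224, 0.374, 0.2], [0.83, 0, 0, 0.113, 0.224, 0.374, 0.2], [0.83, 0, 0, 0.113, 0.224, 0.374, 0.2], [0.83, 0, 0, 0.113, 0.224, 0.374, 0.2], [0.83, 0, 0, 0.113, 0.224, 0.374, 0.2], [0.83, 0, 0, 0.113, 0.224, 0.374, 0.2], [0.83, 0, 0, 0.113, 0.224, 0.374, 0.2], [0.83, 0, 0, 0.113, 0.224, 0.374, 0.2], [0.83, 0, 0, 0.113, 0.224, 0.374, 0.2], [0.83, 0, 0, 0.113, 0.224, 0.374, 0.2]]])

```text
time: 23.05
ee_pos: [491.5, -187.7, 100.2]
ee_rot: [2.662, 1.571, -0.368]
contact_force: [0.3, -0.2, 0.4]
finger_gap: 52.1
```

```bash
python3 - <<'E'
from pl import *
st()
plan((493,-187,40),-83.2,4)
p=read_camera("scene"); save(p,"s6.png",(165,140,410,300),3)
E
```

```text
t 23.05 p [ 491.5 -187.7  100.2] dir -83.6 xaxis [ 0. -0. -1.] F [ 0.3 -0.2  0.4] gap 52.1 q [ 0.7   0.22 -0.46  1.89  0.11  1.05 -1.27]
from [ 491.5 -187.7  100.2] dir -83.6 tilt 0.0 N 4 row [-0.02, 0.0, 0.0, 0.301, -0.002, -0.008] rmin 526.0 max 0.3
```

View pics/s6.png

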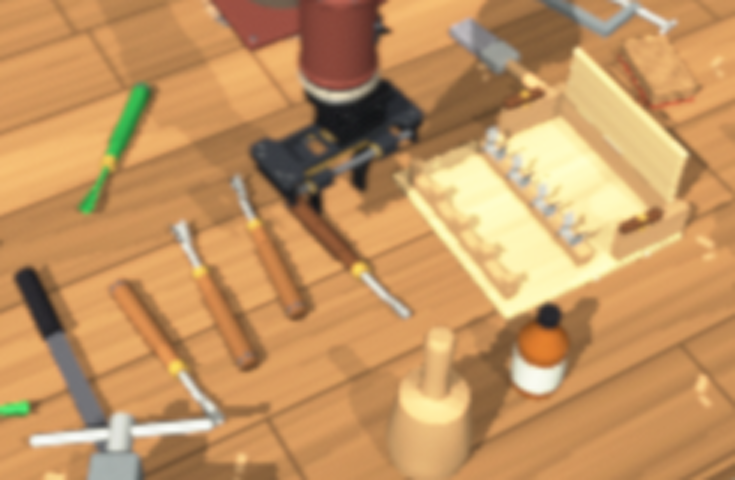

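Emit:
send_rows(steps=[[[0, 0, 0, 0.45, 0, 0, 0.2], [0, 0, 0, 0.45, 0, 0, 0.2], [0, 0, 0, 0.45, 0, 0, 0.2], [0, 0, 0, 0.4, 0, 0, 0.2], [0, 0, 0, 0.16, 0, 0, 0.2], [0, 0, 0, 0, 0, 0, 0], [0, 0, 0, 0, 0, 0, -1], [0, 0, 0, 0, 0, 0, -1], [0, 0, 0, 0, 0, 0, -1], [0, 0, 0, 0, 0, 0, -1], [0, 0, 0, -0.1, 0, 0, -1], [0, 0, 0, -0.4, 0, 0, -1], [0, 0, 0, -0.5, 0, 0, -1], [0, 0, 0, -0.5, 0, 0, -1]]], grip_force=40)

```text
time: 24.5
ee_pos: [492.5, -186.3, 81.0]
ee_rot: [-0.739, 1.57, 2.52]
contact_force: [0.0, -0.3, -0.7]
finger_gap: 23.5
```

```bash
python3 - <<'E'
from pl import *
st()
p=read_camera("scene"); save(p,"s7.png",(165,140,410,300),3)
plan((634,23,110),-0.3,18)
plan((472,23,110),-0.3,18)
E
```

```text
t 24.5 p [ 492.5 -186.3   81. ] dir -83.25 xaxis [-0.001  0.    -1.   ] F [ 0.  -0.3 -0.7] gap 23.5 q [ 0.69  0.25 -0.47  1.91  0.13  1.02 -1.28]
from [ 494.9 -186.9   85.3] dir -83.24 tilt 0.28 N 18 row [-0.922, 0.0, 0.0, -0.027, -0.056, -0.301] rmin 541.0 max 0.92
from [ 494.9 -186.9   85.3] dir -83.24 tilt 0.28 N 18 row [-0.922, 0.0, 0.0, -0.027, -0.197, -0.164] rmin 473.0 max 0.92
```

View pics/s7.png

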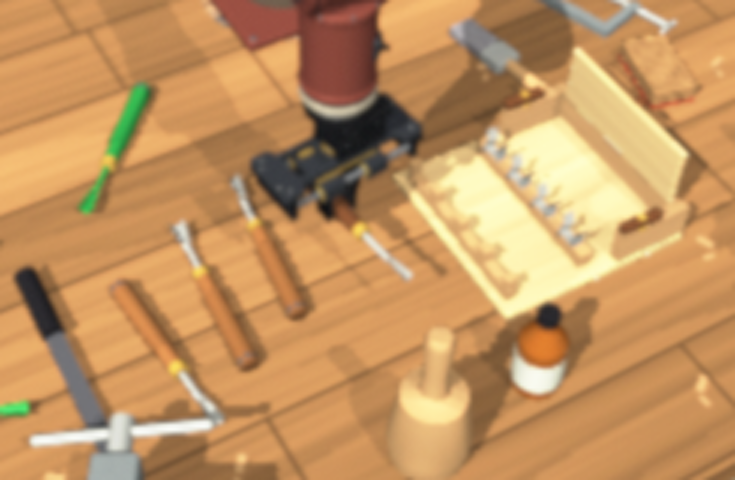

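Emit:
send_rows(steps=[[[-0.922, 0, 0, -0.05, -0.056, -0.301, -1], [-0.922, 0, 0, -0.05, -0.056, -0.301, -1], [-0.922, 0, 0, -0.05, -0.056, -0.301, -1], [-0.922, 0, 0, -0.05, -0.056, -0.301, -1], [-0.922, 0, 0, -0.05, -0.056, -0.301, -1], [-0.922, 0, 0, -0.05, -0.056, -0.301, -1], [-0.922, 0, 0, -0.05, -0.056, -0.301, -1], [-0.922, 0, 0, -0.05, -0.056, -0.301, -1], [-0.922, 0, 0, -0.05, -0.056, -0.301, -1], [-0.922, 0, 0, -0.05, -0.056, -0.301, -1], [-0.922, 0, 0, -0.05, -0.056, -0.301, -1], [-0.922, 0, 0, -0.05, -0.056, -0.301, -1], [-0.922, 0, 0, 0, -0.056, -0.301, -1], [-0.922, 0, 0, 0, -0.056, -0.301, -1], [-0.922, 0, 0, 0, -0.056, -0.301, -1], [-0.922, 0, 0, 0, -0.056, -0.301, -1], [-0.922, 0, 0, 0, -0.056, -0.301, -1], [-0.922, 0, 0, 0, -0.056, -0.301, -1], [0, 0, 0, 0, 0, 0, -1]]])

```text
time: 26.45
ee_pos: [631.7, 26.5, 110.3]
ee_rot: [-3.01, 1.569, 1.702]
contact_force: [-0.1, -0.4, -1.0]
finger_gap: 23.4
```

```bash
python3 - <<'E'
from pl import *
st()
p=read_camera("scene"); save(p,"s8.png",(280,140,410,260),5)
p=read_camera("top"); save(p,"t8.png",(160,140,280,260),5)
plan((634,23,60),-0.3,5)
E
```

```text
t 26.45 p [631.7  26.5 110.3] dir -0.01 xaxis [-0.     0.001 -1.   ] F [-0.1 -0.4 -1. ] gap 23.4 q [ 0.47  0.49 -0.77  1.61  0.36  1.19 -0.37]
from [632.1  23.2 110.1] dir -0.4 tilt 0.02 N 5 row [-0.004, 0.0, 0.0, 0.2, 0.007, 0.001] rmin 633.0 max 0.2
```

View pics/s8.png

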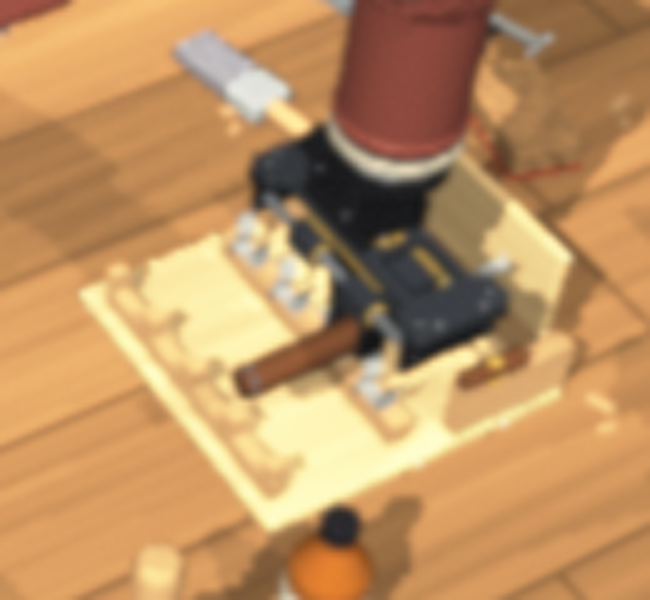

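View pics/t8.png

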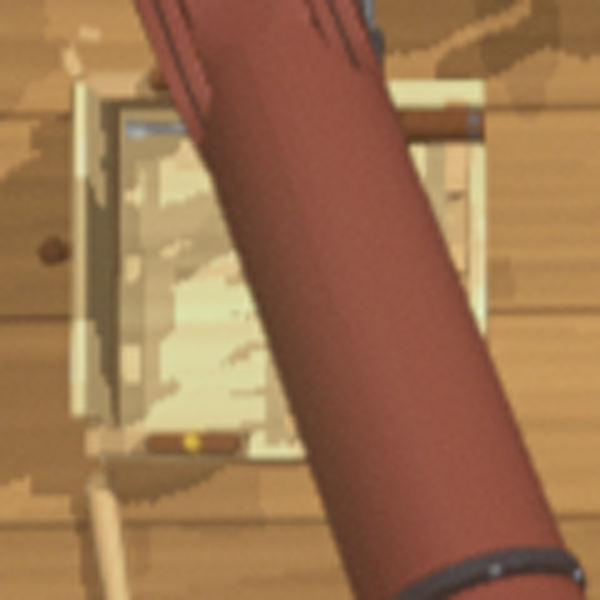

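```bash
python3 - <<'E'
from d import *
p=np.load("top0.npz")
for px in ((483,123),(125,130),(401,123)): print(px,onplane(p,((px[0]+.5)/5-.5+160,(px[1]+.5)/5-.5+140),117))
E
```

```text
(483, 123) [633.03730893 -67.73483986]
(125, 130) [632.0606442  162.27423279]
(401, 123) [633.85691452 -15.01630507]
```

Emit:
send_rows(steps=[[[0, 0, 0, 0.2, 0.02, 0.02, -1], [0, 0, 0, 0.3, 0.01, 0.02, -1], [0, 0, 0, 0.3, 0, 0, -1], [0, 0, 0, 0.2, 0, 0, -1], [0, 0, 0, 0.1, 0, 0, -1], [0, 0, 0, 0, 0, 0, -1]]], grip_force=58)

```text
time: 27.15
ee_pos: [633.9, 21.7, 54.5]
ee_rot: [2.819, 1.57, 1.243]
contact_force: [2.4, 0.5, -1.6]
finger_gap: 23.5
```

```bash
python3 - <<'E'
from pl import *
st()
E
```

```text
t 27.15 p [633.9  21.7  54.5] dir -0.29 xaxis [ 0.  0. -1.] F [ 2.4  0.5 -1.6] gap 23.5 q [ 0.46  0.55 -0.74  1.65  0.4   1.1  -0.4 ]
```

Press down 20 mm in stages.

Emit:
send_rows(steps=[[[0, 0, 0, 0.08, 0, 0, -1], [0, 0, 0, 0.08, 0, 0, -1], [0, 0, 0, 0.08, 0, 0, -1], [0, 0, 0, 0.06, 0, 0, -1], [0, 0, 0, 0, 0, 0, -1]]])

```text
time: 27.65
ee_pos: [633.8, 21.8, 39.9]
ee_rot: [2.023, 1.57, 0.447]
contact_force: [4.2, 0.0, -1.0]
finger_gap: 23.3
```

```bash
python3 - <<'E'
from pl import *
st()
E
```

```text
t 27.65 p [633.8  21.8  39.9] dir -0.28 xaxis [ 0.  0. -1.] F [ 4.2  0.  -1. ] gap 23.3 q [ 0.45  0.56 -0.73  1.67  0.42  1.07 -0.41]
```

Emit:
send_rows(steps=[[[0, 0, 0, 0.06, 0, 0, -1], [0, 0, 0, 0.05, 0, 0, -1], [0, 0, 0, 0.0, 0, 0, -1]]])

```text
time: 27.95
ee_pos: [633.6, 21.7, 35.7]
ee_rot: [-0.177, 1.57, -1.753]
contact_force: [-2.4, -1.6, 14.0]
finger_gap: 23.2
```

```bash
python3 - <<'E'
from pl import *
st()
print(robot.get_state()["wrist_torque"])
p=read_camera("scene"); save(p,"s9.png",(280,140,410,260),5)
E
```

```text
t 27.95 p [633.6  21.7  35.7] dir -0.28 xaxis [-0.    -0.001 -1.   ] F [-2.4 -1.6 14. ] gap 23.2 q [ 0.45  0.57 -0.73  1.67  0.42  1.07 -0.41]
[-0.21526283  0.54477323 -0.15528878]
```

View pics/s9.png

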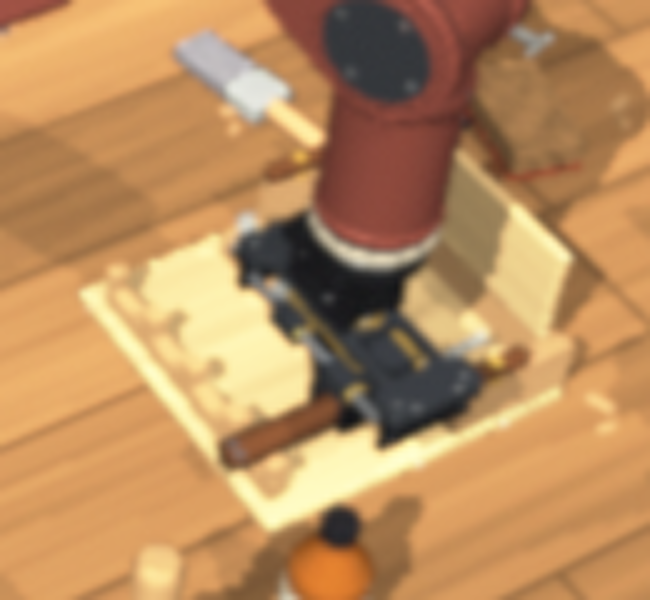

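```bash
python3 - <<'E'
from h import *
p=np.load("scene0.npz")
for X in ((634,157,42),(634,157,56),(634,157,75),(634,-72,42)): print(X,(proj(p,X)[0]-[280,140]+.5)*5)
E
```

```text
(634, 157, 42) [491.05431927 339.32353344]
(634, 157, 56) [494.57765374 326.57045451]
(634, 157, 75) [499.43643973 308.9835686 ]
(634, -72, 42) [230.46018276 457.63884152]
```

Emit:
send_rows(steps=[[[0, 0, 0, 0.04, 0, 0, -1], [0, 0, 0, 0.04, 0, 0, -1], [0, 0, 0, 0.0, 0, 0, -1]]])

```text
time: 28.3
ee_pos: [633.7, 21.7, 35.4]
ee_rot: [0.159, 1.568, -1.416]
contact_force: [-18.9, -3.5, 49.0]
finger_gap: 23.4
```

```bash
python3 - <<'E'
from pl import *
st()
print(robot.get_state()["wrist_torque"])
E
```

```text
t 28.3 p [633.7  21.7  35.4] dir -0.29 xaxis [ 0.    -0.003 -1.   ] F [-18.9  -3.5  49. ] gap 23.4 q [ 0.45  0.57 -0.73  1.67  0.42  1.07 -0.42]
[-0.87188337  4.29258223 -0.13967729]
```

Emit:
send_rows(steps=[[[0, 0, 0, -0.05, 0, 0, -1], [0, 0, 0, 0, 0, 0, -0.1], [0, 0, 0, 0, 0, 0, -0.1], [0, 0, 0, 0, 0, 0, -0.1], [0, 0, 0, -0.5, 0, 0, -0.1], [0, 0, 0, -0.8, 0, 0, -0.1], [0, 0, 0, -0.8, 0, 0, -0.1], [0, 0, 0, -0.2, -0.3, 0.8, 0], [0, 0, 0, 0, -0.5, 0.8, 0], [0, 0, 0, 0, -0.5, 0.8, 0]]], grip_force=40)

```text
time: 29.3
ee_pos: [567.2, -99.0, 147.9]
ee_rot: [-2.499, 1.571, 2.21]
contact_force: [1.8, -0.4, -0.3]
finger_gap: 43.4
```

```bash
python3 look.py b; python3 - <<'E'
from pl import *
p=np.load("scene1.npz"); save(p,"bz.png",(280,140,410,260),5)
E
```

```text
t 29.3 p [567.2 -99.  147.9] dir -0.23 xaxis [-0.  0. -1.] F [ 1.8 -0.4 -0.3] gap 43.4 q [ 0.74  0.33 -0.78  1.71  0.25  1.2  -0.1 ]
s [472.0, -728.0, 13.0] 0.85; t [470.0, -726.0, 15.0] 0.77; s [504.0, -439.0, 13.0] 0.71; t [506.0, -437.0, 13.0] 0.72; t [515.0, -354.0, 13.0] 0.85; s [513.0, -348.0, 15.0] 0.86; s [184.0, -341.0, 15.0] 0.66; t [188.0, -337.0, 14.0] 0.55; s [474.0, -267.0, 13.0] 0.5; t [477.0, -263.0, 14.0] 0.72; s [628.0, 10.0, 43.0] 0.54; t [631.0, 11.0, 43.0] 0.68; 
s [490.0, -686.0, 14.0] 0.65; t [490.0, -683.0, 12.0] 0.6; t [554.0, -434.0, 9.0] 0.9; s [553.0, -430.0, 14.0] 0.86; t [223.0, -368.0, 6.0] 0.89; s [225.0, -364.0, 12.0] 0.56; t [470.0, -348.0, 11.0] 0.88; s [466.0, -347.0, 17.0] 0.62; s [433.0, -261.0, 13.0] 0.83; t [437.0, -260.0, 12.0] 0.75; s [782.0, -233.0, -1.0] 0.51; s [556.0, 14.0, 1.0] 0.36; t [635.0, 52.0, 43.0] 0.75; t [634.0, 54.0, 42.0] 0.6; s [632.0, 58.0, 42.0] 0.61; s [634.0, 59.0, 42.0] 0.18; s [551.0, 183.0, 52.0] 0.35;
```

View pics/bz.png

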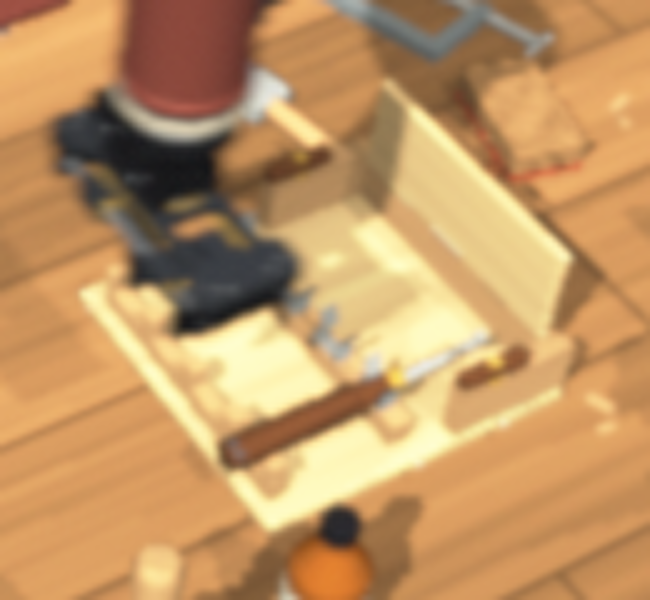

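View pics/bs.png

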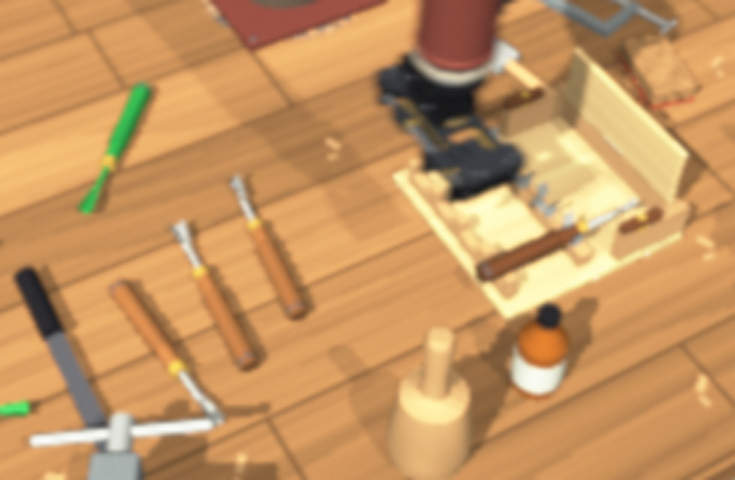

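```bash
python3 - <<'E'
from pl import *
plan((465.5,-263,100),83.5,18)
E
```

```text
from [568.3 -97.1 147.9] dir -0.2 tilt 0.03 N 18 row [-0.93, 0.0, 0.0, 0.053, -0.225, 0.077] rmin 508.0 max 0.93
```

Emit:
send_rows(steps=[[[-0.93, 0, 0, 0.05, -0.225, 0.077, 0.2], [-0.93, 0, 0, 0.05, -0.225, 0.077, 0.2], [-0.93, 0, 0, 0.05, -0.225, 0.077, 0.2], [-0.93, 0, 0, 0.05, -0.225, 0.077, 0.2], [-0.93, 0, 0, 0.05, -0.225, 0.077, 0.2], [-0.93, 0, 0, 0.05, -0.225, 0.077, 0.2], [-0.93, 0, 0, 0.05, -0.225, 0.077, 0.2], [-0.93, 0, 0, 0.05, -0.225, 0.077, 0.2], [-0.93, 0, 0, 0.05, -0.225, 0.077, 0.2], [-0.93, 0, 0, 0.05, -0.225, 0.077, 0.2], [-0.93, 0, 0, 0.05, -0.225, 0.077, 0.2], [-0.93, 0, 0, 0.05, -0.225, 0.077, 0.2], [-0.93, 0, 0, 0.05, -0.225, 0.077, 0.2], [-0.93, 0, 0, 0.05, -0.225, 0.077, 0.2], [-0.93, 0, 0, 0.05, -0.225, 0.077, 0.2], [-0.93, 0, 0, 0.05, -0.225, 0.077, 0.2], [-0.93, 0, 0, 0.05, -0.225, 0.077, 0.2], [-0.93, 0, 0, 0.05, -0.225, 0.077, 0.2], [0, 0, 0, 0, 0, 0, 0.2]]])

```text
time: 31.8
ee_pos: [464.7, -265.3, 102.6]
ee_rot: [2.122, 1.57, 2.006]
contact_force: [0.4, 0.6, 0.8]
finger_gap: 52.1
```

```bash
python3 - <<'E'
from pl import *
st()
p=read_camera("scene"); save(p,"s10.png",(165,140,410,300),3)
print([(np.round(r["position"]).tolist(),round(r["confidence"],2)) for r in spotter.pinpoint(p,"gouge1")])
plan((465.5,-263,4.5),83.5,5)
E
```

```text
t 31.8 p [ 464.7 -265.3  102.6] dir 83.41 xaxis [-0.     0.001 -1.   ] F [0.4 0.6 0.8] gap 52.1 q [ 1.23  0.33 -0.92  1.85  0.3   1.1   1.66]
[([505.0, -435.0, 15.0], 0.83), ([515.0, -352.0, 14.0], 0.75), ([526.0, 60.0, 43.0], 0.66), ([631.0, 12.0, 44.0], 0.64), ([478.0, -268.0, 12.0], 0.57), ([551.0, 205.0, 120.0], 0.3)]
from [ 465.  -263.4  103. ] dir 83.3 tilt 0.05 N 5 row [-0.008, 0.0, 0.0, 0.394, 0.002, 0.002] rmin 534.0 max 0.39
```

View pics/s10.png

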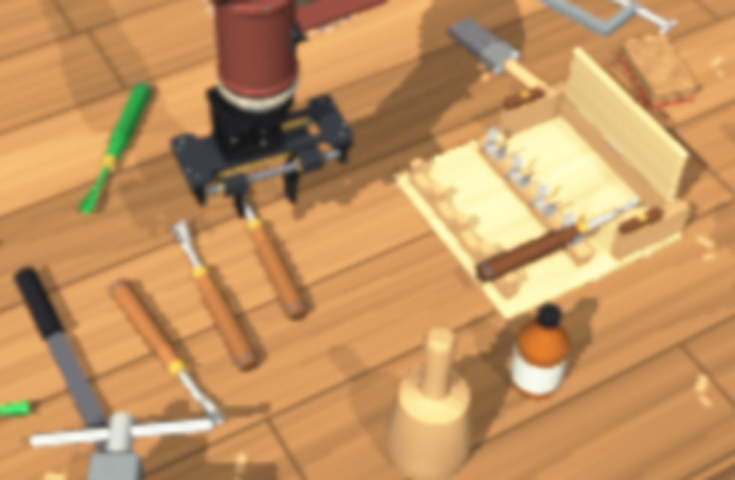

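Emit:
send_rows(steps=[[[0, 0, 0, 0.45, 0, 0, 0.2], [0, 0, 0, 0.45, 0, 0, 0.2], [0, 0, 0, 0.45, 0, 0, 0.2], [0, 0, 0, 0.42, 0, 0, 0.2], [0, 0, 0, 0.2, 0, 0, 0.2], [0, 0, 0, 0, 0, 0, 0], [0, 0, 0, 0, 0, 0, -1], [0, 0, 0, 0, 0, 0, -1], [0, 0, 0, 0, 0, 0, -1], [0, 0, 0, 0, 0, 0, -1], [0, 0, 0, -0.1, 0, 0, -1], [0, 0, 0, -0.4, 0, 0, -1], [0, 0, 0, -0.5, 0, 0, -1], [0, 0, 0, -0.5, 0, 0, -1], [0, 0, 0, -0.6, 0, 0, -1]]], grip_force=40)

```text
time: 33.4
ee_pos: [464.3, -263.7, 110.3]
ee_rot: [2.542, 1.57, 2.428]
contact_force: [-0.6, -0.1, -0.9]
finger_gap: 23.5
```

```bash
python3 - <<'E'
from pl import *
st()
p=read_camera("scene"); save(p,"s11.png",(165,140,410,300),3)
plan((580,22,110),-0.3,20)
E
```

```text
t 33.4 p [ 464.3 -263.7  110.3] dir 83.43 xaxis [-0.001  0.001 -1.   ] F [-0.6 -0.1 -0.9] gap 23.5 q [ 1.24  0.32 -0.93  1.85  0.29  1.12  1.66]
from [ 467.  -264.6  115.3] dir 83.46 tilt 0.28 N 20 row [0.838, 0.0, 0.0, 0.005, 0.306, -0.141] rmin 477.0 max 0.84
```

View pics/s11.png

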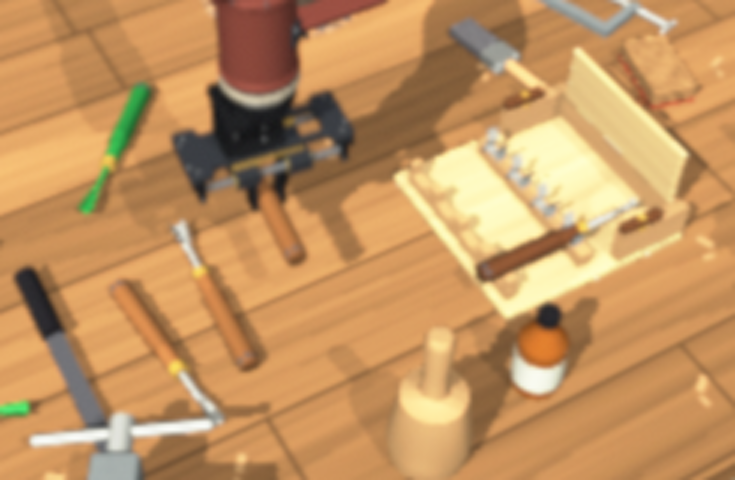

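Emit:
send_rows(steps=[[[0.838, 0, 0, 0, 0.306, -0.141, -1], [0.838, 0, 0, 0, 0.306, -0.141, -1], [0.838, 0, 0, 0, 0.306, -0.141, -1], [0.838, 0, 0, 0, 0.306, -0.141, -1], [0.838, 0, 0, 0, 0.306, -0.141, -1], [0.838, 0, 0, 0, 0.306, -0.141, -1], [0.838, 0, 0, 0, 0.306, -0.141, -1], [0.838, 0, 0, 0, 0.306, -0.141, -1], [0.838, 0, 0, 0, 0.306, -0.141, -1], [0.838, 0, 0, 0, 0.306, -0.141, -1], [0.838, 0, 0, 0, 0.306, -0.141, -1], [0.838, 0, 0, 0, 0.306, -0.141, -1], [0.838, 0, 0, 0, 0.306, -0.141, -1], [0.838, 0, 0, 0, 0.306, -0.141, -1], [0.838, 0, 0, 0, 0.306, -0.141, -1], [0.838, 0, 0, 0, 0.306, -0.141, -1], [0.838, 0, 0, 0, 0.306, -0.141, -1], [0.838, 0, 0, 0, 0.306, -0.141, -1], [0.838, 0, 0, 0, 0.306, -0.141, -1], [0.838, 0, 0, 0, 0.306, -0.141, -1]]])

```text
time: 35.45
ee_pos: [578.7, 22.5, 109.6]
ee_rot: [-1.606, 1.571, 3.097]
contact_force: [0.8, 0.5, -0.3]
finger_gap: 23.4
```

```bash
python3 - <<'E'
from pl import *
st()
p=read_camera("scene"); save(p,"s12.png",(280,140,410,260),5)
p=read_camera("top"); save(p,"t12.png",(160,140,280,260),5)
plan((580,22,54.5),-0.3,5)
for y in (-72,157): print((proj(np.load("scene0.npz"),(580,y,122))[0]-[280,140]+.5)*5)
E
```

```text
t 35.45 p [578.7  22.5 109.6] dir -0.53 xaxis [-0.  0. -1.] F [ 0.8  0.5 -0.3] gap 23.4 q [ 0.56  0.4  -0.83  1.74  0.32  1.14 -0.37]
from [579.5  23.6 109.7] dir -0.38 tilt 0.09 N 5 row [-0.003, 0.0, 0.0, 0.221, 0.002, 0.006] rmin 580.0 max 0.22
[197.51896619 331.05215948]
[464.6167611  216.59298586]
```

View pics/s12.png

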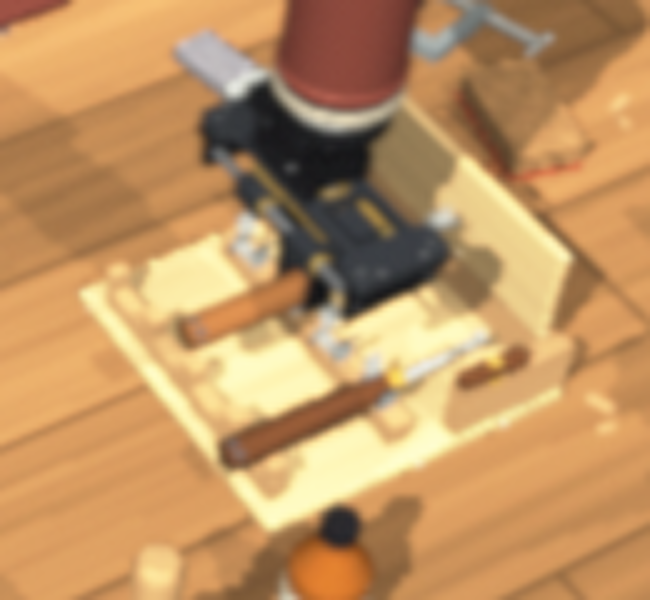

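View pics/t12.png

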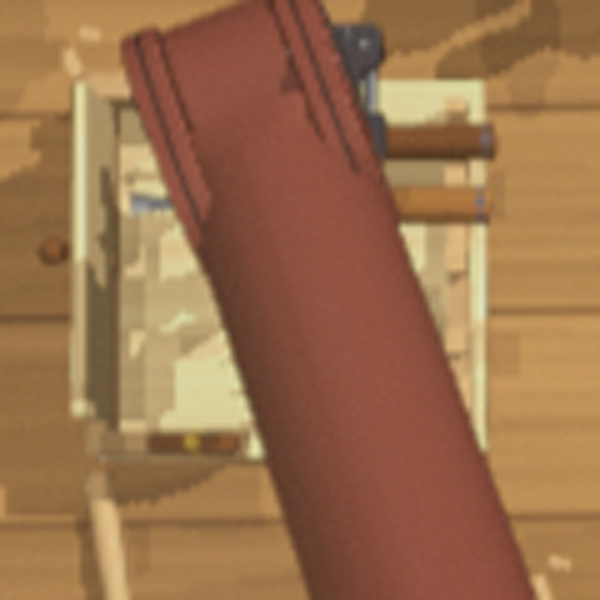

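Emit:
send_rows(steps=[[[0, 0, 0, 0.2, 0.01, 0, -1], [0, 0, 0, 0.3, 0, 0, -1], [0, 0, 0, 0.3, 0, 0, -1], [0, 0, 0, 0.2, 0, 0, -1], [0, 0, 0, 0.1, 0, 0, -1], [0, 0, 0, 0, 0, 0, -1]]], grip_force=58)

```text
time: 36.15
ee_pos: [579.1, 21.8, 54.1]
ee_rot: [2.631, 1.57, 1.053]
contact_force: [2.6, -0.4, -0.9]
finger_gap: 23.3
```

Emit:
send_rows(steps=[[[0, 0, 0, 0.08, 0, 0, -1], [0, 0, 0, 0.08, 0, 0, -1], [0, 0, 0, 0.08, 0, 0, -1], [0, 0, 0, 0.06, 0, 0, -1], [0, 0, 0, 0.04, 0, 0, -1], [0, 0, 0, 0.04, 0, 0, -1], [0, 0, 0, 0, 0, 0, -1]]])

```text
time: 36.85
ee_pos: [578.5, 21.9, 35.3]
ee_rot: [-1.329, 1.57, -2.907]
contact_force: [2.6, 0.6, -0.4]
finger_gap: 22.7
```

```bash
python3 - <<'E'
from pl import *
st()
E
```

```text
t 36.85 p [578.5  21.9  35.3] dir -0.37 xaxis [-0.001 -0.    -1.   ] F [ 2.6  0.6 -0.4] gap 22.7 q [ 0.52  0.48 -0.78  1.81  0.39  1.02 -0.42]
```

Emit:
send_rows(steps=[[[0, 0, 0, 0.03, 0, 0, -1], [0, 0, 0, 0.03, 0, 0, -1], [0, 0, 0, 0.03, 0, 0, -1], [0, 0, 0, 0, 0, 0, -1]]])

```text
time: 37.25
ee_pos: [578.7, 21.9, 34.9]
ee_rot: [-0.169, 1.568, -1.746]
contact_force: [-17.0, -3.3, 46.3]
finger_gap: 23.7
```

```bash
python3 - <<'E'
from pl import *
st()
p=read_camera("scene"); save(p,"s13.png",(280,140,410,260),5)
for y in (-72,157): print((proj(np.load("scene0.npz"),(580,y,42))[0]-[280,140]+.5)*5)
E
```

```text
t 37.25 p [578.7  21.9  34.9] dir -0.38 xaxis [-0.001 -0.003 -1.   ] F [-17.   -3.3  46.3] gap 23.7 q [ 0.52  0.48 -0.78  1.81  0.4   1.02 -0.43]
[188.5716641 405.7921067]
[446.00749863 292.19110649]
```

View pics/s13.png

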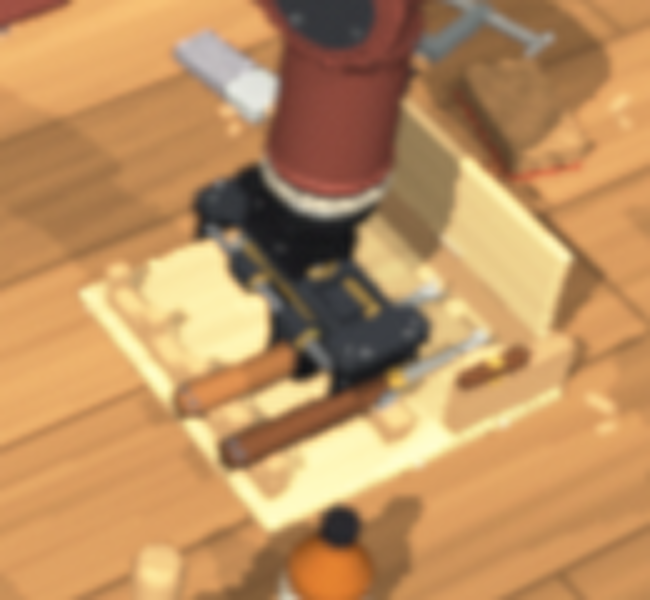

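Emit:
send_rows(steps=[[[0, 0, 0, -0.05, 0, 0, -1], [0, 0, 0, 0, 0, 0, -0.1], [0, 0, 0, 0, 0, 0, -0.1], [0, 0, 0, 0, 0, 0, -0.1], [0, 0, 0, -0.5, 0, 0, -0.1], [0, 0, 0, -0.8, 0, 0, -0.1], [0, 0, 0, -0.8, 0, 0, -0.1], [0, 0, 0, -0.1, 0, 0.8, 0], [0, 0, 0, 0, 0, 0.8, 0], [0, 0, 0, 0, 0, 0.8, 0]]], grip_force=40)

```text
time: 38.3
ee_pos: [577.8, -99.3, 143.7]
ee_rot: [-0.056, 1.571, -1.632]
contact_force: [0.1, -1.2, 0.3]
finger_gap: 43.2
```

```bash
python3 look.py c; python3 - <<'E'
from pl import *
p=np.load("scene1.npz"); save(p,"cz.png",(280,140,410,260),5)
plan((502,-350,100),87,20)
E
```

```text
t 38.3 p [577.8 -99.3 143.7] dir -0.33 xaxis [-0. -0. -1.] F [ 0.1 -1.2  0.3] gap 43.2 q [ 0.75  0.36 -0.8   1.69  0.28  1.2  -0.12]
t [470.0, -726.0, 13.0] 0.87; s [473.0, -724.0, 12.0] 0.56; t [509.0, -439.0, 13.0] 0.86; s [504.0, -436.0, 17.0] 0.73; t [515.0, -354.0, 17.0] 0.91; s [514.0, -351.0, 14.0] 0.85; t [188.0, -338.0, 12.0] 0.75; s [580.0, 7.0, 42.0] 0.71; s [628.0, 9.0, 40.0] 0.61; t [578.0, 11.0, 44.0] 0.56; t [635.0, 11.0, 42.0] 0.64; t [633.0, 54.0, 41.0] 0.56; s [470.0, 56.0, 43.0] 0.73; 
s [488.0, -684.0, 18.0] 0.78; t [489.0, -681.0, 15.0] 0.58; t [508.0, -436.0, 12.0] 0.36; t [550.0, -431.0, 12.0] 0.87; s [553.0, -430.0, 16.0] 0.9; s [224.0, -367.0, 11.0] 0.51; t [220.0, -366.0, 9.0] 0.97; t [516.0, -355.0, 15.0] 0.53; s [467.0, -348.0, 17.0] 0.52; t [470.0, -348.0, 14.0] 0.8; t [577.0, 6.0, 42.0] 0.32; t [576.0, 10.0, 45.0] 0.15; s [581.0, 54.0, 43.0] 0.51; t [577.0, 55.0, 42.0] 0.45; t [634.0, 55.0, 41.0] 0.74; s [634.0, 57.0, 41.0] 0.87; 
from [578.1 -97.2 143.6] dir -0.31 tilt 0.01 N 20 row [-0.873, 0.0, 0.0, 0.044, -0.247, 0.155] rmin 531.0 max 0.87
```

View pics/cz.png

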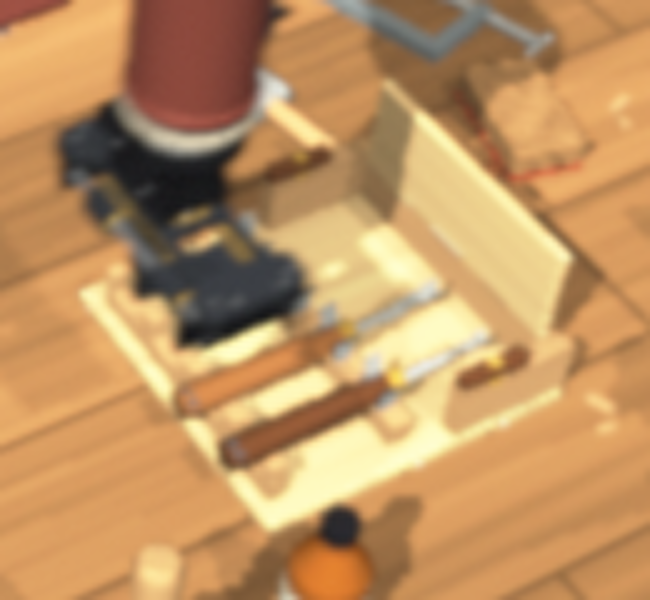

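View pics/cs.png

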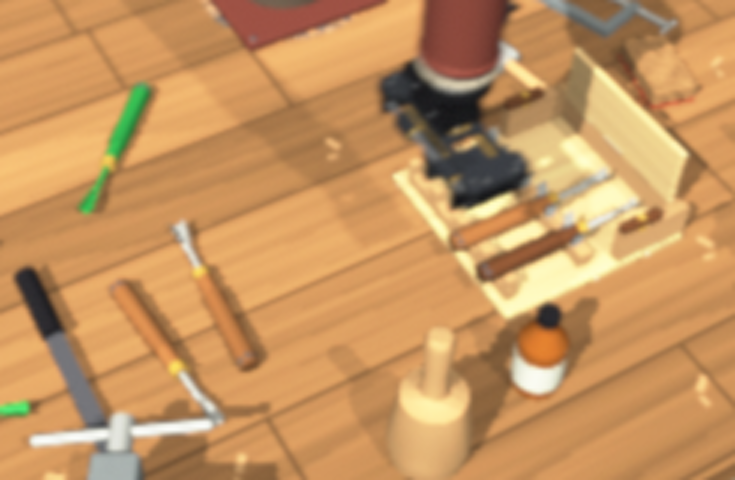

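Emit:
send_rows(steps=[[[-0.873, 0, 0, 0.044, -0.247, 0.155, 0.2], [-0.873, 0, 0, 0.044, -0.247, 0.155, 0.2], [-0.873, 0, 0, 0.044, -0.247, 0.155, 0.2], [-0.873, 0, 0, 0.044, -0.247, 0.155, 0.2], [-0.873, 0, 0, 0.044, -0.247, 0.155, 0.2], [-0.873, 0, 0, 0.044, -0.247, 0.155, 0.2], [-0.873, 0, 0, 0.044, -0.247, 0.155, 0.2], [-0.873, 0, 0, 0.044, -0.247, 0.155, 0.2], [-0.873, 0, 0, 0.044, -0.247, 0.155, 0.2], [-0.873, 0, 0, 0.044, -0.247, 0.155, 0.2], [-0.873, 0, 0, 0.044, -0.247, 0.155, 0.2], [-0.873, 0, 0, 0.044, -0.247, 0.155, 0.2], [-0.873, 0, 0, 0.044, -0.247, 0.155, 0.2], [-0.873, 0, 0, 0.044, -0.247, 0.155, 0.2], [-0.873, 0, 0, 0.044, -0.247, 0.155, 0.2], [-0.873, 0, 0, 0.044, -0.247, 0.155, 0.2], [-0.873, 0, 0, 0.044, -0.247, 0.155, 0.2], [-0.873, 0, 0, 0.044, -0.247, 0.155, 0.2], [-0.873, 0, 0, 0.044, -0.247, 0.155, 0.2], [-0.873, 0, 0, 0.044, -0.247, 0.155, 0.2]]])

```text
time: 40.9
ee_pos: [501.9, -351.5, 99.5]
ee_rot: [-2.39, 1.571, -2.441]
contact_force: [-0.1, 0.1, 0.2]
finger_gap: 52.1
```

```bash
python3 - <<'E'
from pl import *
st()
p=read_camera("scene"); save(p,"s14.png",(165,140,410,300),3)
print([(np.round(r["position"]).tolist(),round(r["confidence"],2)) for r in spotter.pinpoint(p,"gouge1")])
plan((503,-350.5,4.5),87,5)
E
```

```text
t 40.9 p [ 501.9 -351.5   99.5] dir 87.1 xaxis [-0. -0. -1.] F [-0.1  0.1  0.2] gap 52.1 q [ 1.25  0.52 -0.93  1.67  0.44  1.18  1.73]
[([630.0, 10.0, 43.0], 0.84), ([471.0, -724.0, 9.0], 0.84), ([181.0, -339.0, 13.0], 0.81), ([577.0, 10.0, 42.0], 0.73), ([505.0, -437.0, 14.0], 0.7), ([512.0, -349.0, 13.0], 0.56)]
from [ 501.8 -352.5   99. ] dir 86.9 tilt 0.03 N 5 row [-0.004, 0.0, 0.0, 0.378, 0.008, 0.004] rmin 613.0 max 0.38
```

View pics/s14.png

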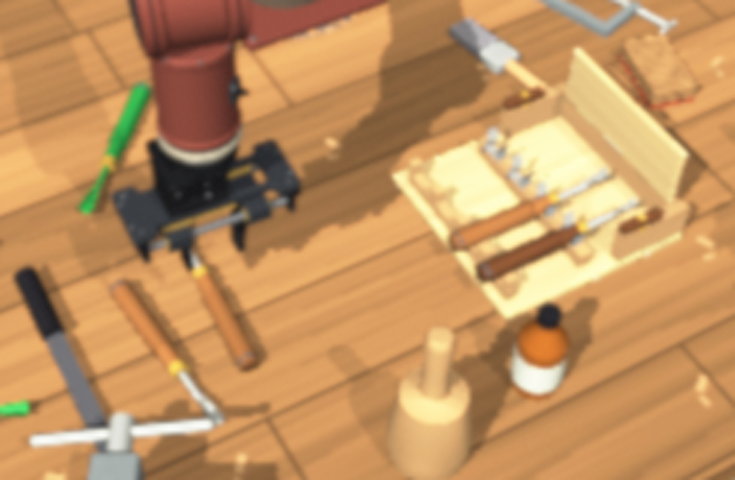

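Emit:
send_rows(steps=[[[0, 0, 0, 0.45, 0.02, 0.02, 0.2], [0, 0, 0, 0.45, 0.02, 0, 0.2], [0, 0, 0, 0.45, 0, 0, 0.2], [0, 0, 0, 0.4, 0, 0, 0.2], [0, 0, 0, 0.14, 0, 0, 0.2], [0, 0, 0, 0, 0, 0, 0], [0, 0, 0, 0, 0, 0, -1], [0, 0, 0, 0, 0, 0, -1], [0, 0, 0, 0, 0, 0, -1], [0, 0, 0, 0, 0, 0, -1], [0, 0, 0, -0.1, 0, 0, -1], [0, 0, 0, -0.4, 0, 0, -1], [0, 0, 0, -0.5, 0, 0, -1], [0, 0, 0, -0.5, 0, 0, -1], [0, 0, 0, -0.6, 0, 0, -1]]], grip_force=40)

```text
time: 42.5
ee_pos: [502.2, -348.6, 110.6]
ee_rot: [2.442, 1.569, 2.389]
contact_force: [0.1, 0.4, -1.0]
finger_gap: 23.4
```

```bash
python3 - <<'E'
from pl import *
st()
p=read_camera("scene"); save(p,"s15.png",(165,140,410,300),3)
plan((526,23,110),-0.3,20)
E
```

```text
t 42.5 p [ 502.2 -348.6  110.6] dir 86.93 xaxis [-0.001  0.001 -1.   ] F [ 0.1  0.4 -1. ] gap 23.4 q [ 1.25  0.51 -0.94  1.66  0.43  1.2   1.73]
from [ 504.8 -349.5  116.2] dir 86.95 tilt 0.29 N 20 row [0.872, 0.0, 0.0, 0.006, 0.31, -0.271] rmin 462.0 max 0.87
```

View pics/s15.png

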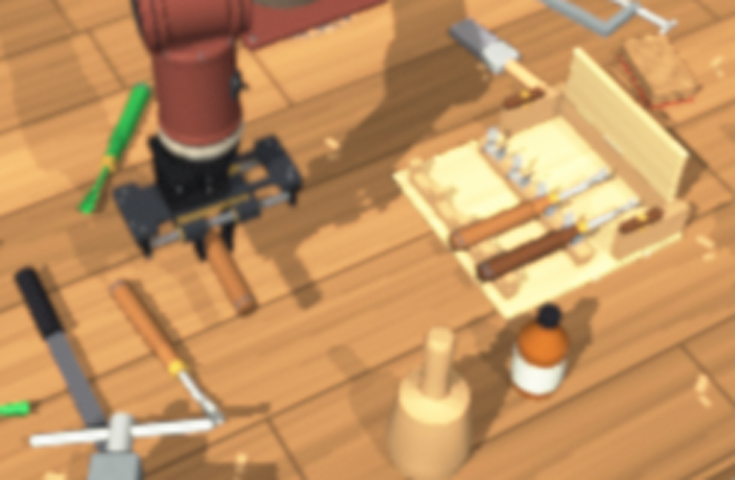

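Emit:
send_rows(steps=[[[0.872, 0, 0, 0, 0.31, -0.271, -1], [0.872, 0, 0, 0, 0.31, -0.271, -1], [0.872, 0, 0, 0, 0.31, -0.271, -1], [0.872, 0, 0, 0, 0.31, -0.271, -1], [0.872, 0, 0, 0, 0.31, -0.271, -1], [0.872, 0, 0, 0, 0.31, -0.271, -1], [0.872, 0, 0, 0, 0.31, -0.271, -1], [0.872, 0, 0, 0, 0.31, -0.271, -1], [0.872, 0, 0, 0, 0.31, -0.271, -1], [0.872, 0, 0, 0, 0.31, -0.271, -1], [0.872, 0, 0, 0, 0.31, -0.271, -1], [0.872, 0, 0, 0, 0.31, -0.271, -1], [0.872, 0, 0, 0, 0.31, -0.271, -1], [0.872, 0, 0, 0, 0.31, -0.271, -1], [0.872, 0, 0, 0, 0.31, -0.271, -1], [0.872, 0, 0, 0, 0.31, -0.271, -1], [0.872, 0, 0, 0, 0.31, -0.271, -1], [0.872, 0, 0, 0, 0.31, -0.271, -1], [0.872, 0, 0, 0, 0.31, -0.271, -1], [0.872, 0, 0, 0, 0.31, -0.271, -1]]])

```text
time: 44.55
ee_pos: [524.7, 24.5, 110.1]
ee_rot: [-0.605, 1.571, -2.184]
contact_force: [-0.5, -0.2, -0.8]
finger_gap: 23.8
```

```bash
python3 - <<'E'
from pl import *
st()
p=read_camera("scene"); save(p,"s16.png",(280,140,410,260),5)
p=read_camera("top"); save(p,"t16.png",(160,140,280,260),5)
plan((526,23,54.5),-0.3,5)
for y in (-72,157): print((proj(np.load("scene0.npz"),(526,y,120))[0]-[280,140]+.5)*5,(proj(np.load("top0.npz"),(526,y,120))[0]-[160,140]+.5)*5)
E
```

```text
t 44.55 p [524.7  24.5 110.1] dir -0.43 xaxis [-0. -0. -1.] F [-0.5 -0.2 -0.8] gap 23.8 q [ 0.7   0.31 -0.95  1.87  0.28  1.11 -0.36]
from [525.7  26.3 110.4] dir -0.23 tilt 0.13 N 5 row [0.003, 0.0, 0.0, 0.224, 0.001, 0.013] rmin 526.0 max 0.22
[155.32041363 282.79889884] [491.72096401 288.23951595]
[418.8334066  173.00047235] [132.53033838 293.92304757]
```

View pics/s16.png

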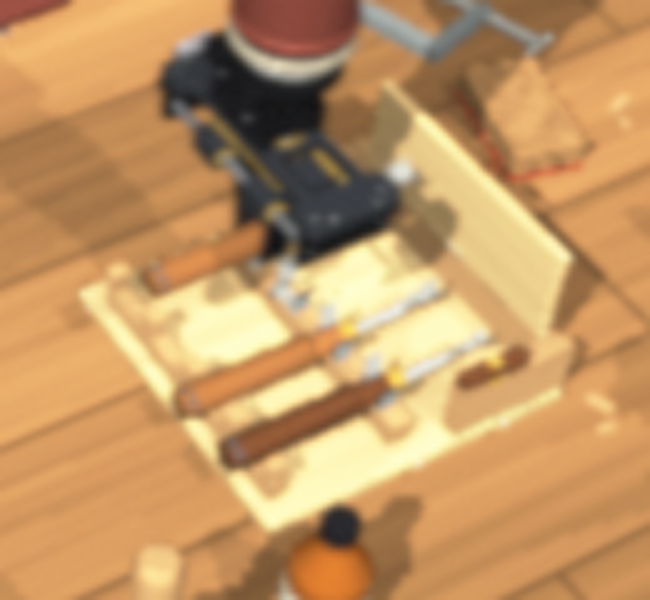

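View pics/t16.png

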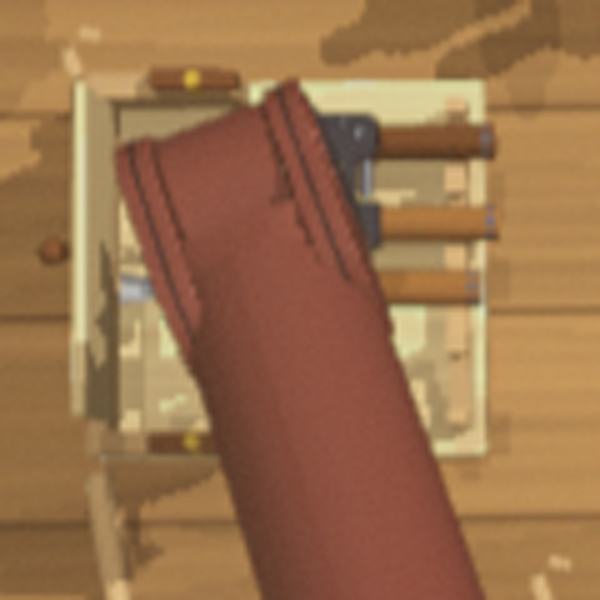

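Emit:
send_rows(steps=[[[0, 0, 0, 0.2, 0.01, 0.06, -1], [0, 0, 0, 0.3, 0.01, 0.05, -1], [0, 0, 0, 0.3, 0, 0, -1], [0, 0, 0, 0.2, 0, 0, -1], [0, 0, 0, 0.1, 0, 0, -1], [0, 0, 0, 0, 0, 0, -1]]], grip_force=58)

```text
time: 45.25
ee_pos: [525.6, 18.0, 54.6]
ee_rot: [-3.023, 1.57, 1.685]
contact_force: [1.6, -0.0, -1.4]
finger_gap: 23.2
```

Emit:
send_rows(steps=[[[0, 0, 0, 0.08, 0, 0, -1], [0, 0, 0, 0.08, 0, 0, -1], [0, 0, 0, 0.08, 0, 0, -1], [0, 0, 0, 0.06, 0, 0, -1], [0, 0, 0, 0.04, 0, 0, -1], [0, 0, 0, 0.04, 0, 0, -1], [0, 0, 0, 0, 0, 0, -1]]])

```text
time: 45.95
ee_pos: [525.2, 18.0, 35.8]
ee_rot: [-1.278, 1.57, -2.854]
contact_force: [1.7, 0.4, -1.4]
finger_gap: 23.2
```

```bash
python3 - <<'E'
from pl import *
st()
E
```

```text
t 45.95 p [525.2  18.   35.8] dir -0.27 xaxis [-0.001 -0.    -1.   ] F [ 1.7  0.4 -1.4] gap 23.2 q [ 0.65  0.41 -0.9   1.93  0.38  0.98 -0.43]
```

Emit:
send_rows(steps=[[[0, 0, 0, 0.03, 0, 0, -1], [0, 0, 0, 0.03, 0, 0, -1], [0, 0, 0, 0, 0, 0, -1]]])

```text
time: 46.25
ee_pos: [525.3, 18.0, 35.5]
ee_rot: [-0.376, 1.568, -1.951]
contact_force: [-13.5, -3.5, 38.1]
finger_gap: 23.1
```

```bash
python3 - <<'E'
from pl import *
st()
E
```

```text
t 46.25 p [525.3  18.   35.5] dir -0.27 xaxis [-0.001 -0.002 -1.   ] F [-13.5  -3.5  38.1] gap 23.1 q [ 0.65  0.41 -0.9   1.93  0.39  0.98 -0.43]
```

Emit:
send_rows(steps=[[[0, 0, 0, -0.05, 0, 0, -1], [0, 0, 0, 0, 0, 0, -0.1], [0, 0, 0, 0, 0, 0, -0.1], [0, 0, 0, 0, 0, 0, -0.1], [0, 0, 0, -0.5, 0, 0, -0.1], [0, 0, 0, -0.8, 0, 0, -0.1], [0, 0, 0, -0.8, 0, 0, -0.1], [0, 0, 0, -0.1, 0, 0.8, 0], [0, 0, 0, 0, 0, 0.8, 0], [0, 0, 0, 0, 0, 0.8, 0]]], grip_force=40)

```text
time: 47.25
ee_pos: [524.7, -103.4, 145.8]
ee_rot: [0.521, 1.57, -1.054]
contact_force: [0.4, 0.6, 0.2]
finger_gap: 43.5
```

```bash
python3 look.py e; python3 - <<'E'
from pl import *
plan((516.5,-434.7,100),-85.2,20)
E
```

```text
t 47.25 p [ 524.7 -103.4  145.8] dir -0.24 xaxis [ 0.    -0.001 -1.   ] F [0.4 0.6 0.2] gap 43.5 q [ 0.91  0.27 -0.92  1.81  0.23  1.17 -0.08]
t [468.0, -730.0, 13.0] 0.65; s [473.0, -726.0, 10.0] 0.79; t [508.0, -439.0, 10.0] 0.91; s [505.0, -438.0, 17.0] 0.63; s [185.0, -340.0, 15.0] 0.5; t [187.0, -339.0, 11.0] 0.66; s [578.0, 5.0, 42.0] 0.51; t [530.0, 6.0, 45.0] 0.73; s [629.0, 9.0, 43.0] 0.58; s [527.0, 10.0, 42.0] 0.52; t [635.0, 11.0, 44.0] 0.69; s [580.0, 62.0, 43.0] 0.21; 
s [490.0, -682.0, 17.0] 0.96; t [491.0, -682.0, 12.0] 0.73; s [553.0, -430.0, 14.0] 0.91; t [551.0, -430.0, 13.0] 0.65; t [220.0, -370.0, 10.0] 0.74; s [227.0, -362.0, 10.0] 0.78; s [769.0, -81.0, 2.0] 0.52; t [582.0, 53.0, 41.0] 0.71; s [527.0, 54.0, 44.0] 0.73; t [636.0, 54.0, 41.0] 0.55; t [528.0, 54.0, 39.0] 0.65; t [633.0, 55.0, 41.0] 0.47; s [581.0, 55.0, 42.0] 0.52; s [635.0, 56.0, 46.0] 0.56; 
from [ 525.  -101.2  145.6] dir -0.21 tilt 0.0 N 20 row [0.85, 0.0, 0.0, 0.046, 0.231, 0.284] rmin 549.0 max 0.85
```

View pics/es.png

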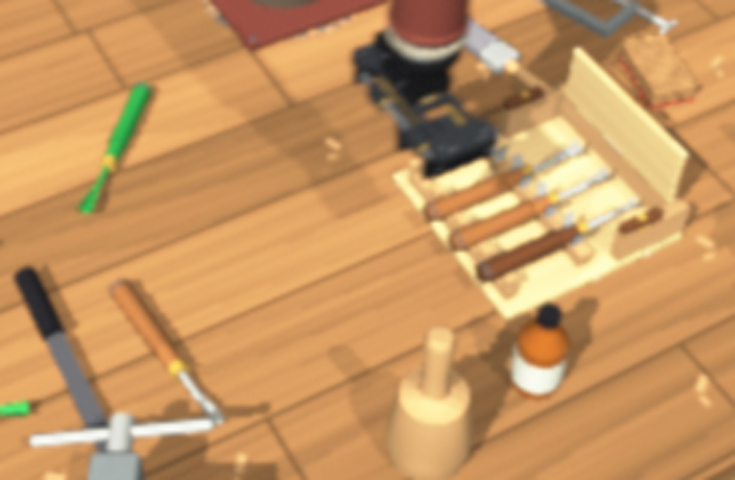

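Emit:
send_rows(steps=[[[0.85, 0, 0, 0.046, 0.231, 0.284, 0.2], [0.85, 0, 0, 0.046, 0.231, 0.284, 0.2], [0.85, 0, 0, 0.046, 0.231, 0.284, 0.2], [0.85, 0, 0, 0.046, 0.231, 0.284, 0.2], [0.85, 0, 0, 0.046, 0.231, 0.284, 0.2], [0.85, 0, 0, 0.046, 0.231, 0.284, 0.2], [0.85, 0, 0, 0.046, 0.231, 0.284, 0.2], [0.85, 0, 0, 0.046, 0.231, 0.284, 0.2], [0.85, 0, 0, 0.046, 0.231, 0.284, 0.2], [0.85, 0, 0, 0.046, 0.231, 0.284, 0.2], [0.85, 0, 0, 0.046, 0.231, 0.284, 0.2], [0.85, 0, 0, 0.046, 0.231, 0.284, 0.2], [0.85, 0, 0, 0.046, 0.231, 0.284, 0.2], [0.85, 0, 0, 0.046, 0.231, 0.284, 0.2], [0.85, 0, 0, 0.046, 0.231, 0.284, 0.2], [0.85, 0, 0, 0.046, 0.231, 0.284, 0.2], [0.85, 0, 0, 0.046, 0.231, 0.284, 0.2], [0.85, 0, 0, 0.046, 0.231, 0.284, 0.2], [0.85, 0, 0, 0.046, 0.231, 0.284, 0.2], [0.85, 0, 0, 0.046, 0.231, 0.284, 0.2]]])

```text
time: 49.85
ee_pos: [515.8, -435.6, 99.3]
ee_rot: [-1.587, 1.571, 1.635]
contact_force: [0.1, -0.8, 0.7]
finger_gap: 52.3
```

```bash
python3 - <<'E'
from pl import *
st()
p=read_camera("scene"); save(p,"s17.png",(165,140,410,300),3)
print([(np.round(r["position"]).tolist(),round(r["confidence"],2)) for r in spotter.pinpoint(p,"gouge1")])
plan((516.5,-435,4.5),-85.2,5)
E
```

```text
t 49.85 p [ 515.8 -435.6   99.3] dir -85.42 xaxis [-0.  0. -1.] F [ 0.1 -0.8  0.7] gap 52.3 q [ 0.97  0.51 -0.46  1.52  0.24  1.17 -1.02]
[([502.0, -437.0, 17.0], 0.85), ([468.0, -725.0, 9.0], 0.83), ([631.0, 8.0, 44.0], 0.76), ([532.0, 63.0, 45.0], 0.7), ([526.0, 10.0, 44.0], 0.69), ([579.0, 9.0, 40.0], 0.53)]
from [ 513.6 -438.    98.9] dir -85.57 tilt 0.13 N 5 row [-0.015, 0.0, 0.0, 0.378, -0.011, -0.012] rmin 675.0 max 0.38
```

View pics/s17.png

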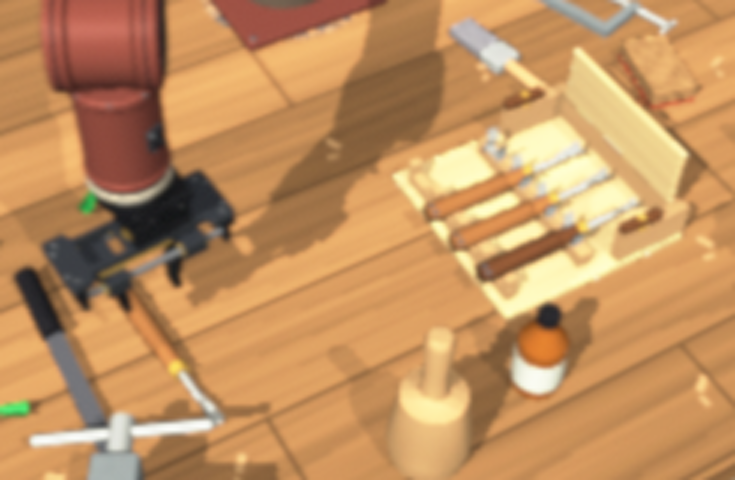

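Emit:
send_rows(steps=[[[-0.04, 0, 0, 0.45, -0.03, -0.03, 0.2], [-0.03, 0, 0, 0.45, -0.02, -0.02, 0.2], [0, 0, 0, 0.45, 0, 0, 0.2], [0, 0, 0, 0.4, 0, 0, 0.2], [0, 0, 0, 0.14, 0, 0, 0.2], [0, 0, 0, 0, 0, 0, 0], [0, 0, 0, 0, 0, 0, -1], [0, 0, 0, 0, 0, 0, -1], [0, 0, 0, 0, 0, 0, -1], [0, 0, 0, 0, 0, 0, -1], [0, 0, 0, -0.1, 0, 0, -1], [0, 0, 0, -0.4, 0, 0, -1], [0, 0, 0, -0.5, 0, 0, -1], [0, 0, 0, -0.5, 0, 0, -1], [0, 0, 0, -0.6, 0, 0, -1]]], grip_force=40)

```text
time: 51.45
ee_pos: [517.7, -432.2, 110.6]
ee_rot: [-0.841, 1.569, 2.389]
contact_force: [-0.1, -0.3, -1.2]
finger_gap: 23.6
```

```bash
python3 - <<'E'
from pl import *
st()
p=read_camera("scene"); save(p,"s18.png",(165,140,410,300),3)
plan((472,23,112),-0.3,20)
plan((560,-150,112),-45,12)
E
```

```text
t 51.45 p [ 517.7 -432.2  110.6] dir -84.92 xaxis [-0.001  0.001 -1.   ] F [-0.1 -0.3 -1.2] gap 23.6 q [ 0.97  0.5  -0.47  1.51  0.24  1.19 -1.02]
from [ 520.1 -433.7  116.9] dir -84.93 tilt 0.34 N 20 row [-0.846, 0.0, 0.0, 0.005, -0.39, -0.319] rmin 473.0 max 0.85
from [ 520.1 -433.7  116.9] dir -84.93 tilt 0.34 N 12 row [-0.665, 0.0, 0.0, 0.008, -0.416, -0.254] rmin 580.0 max 0.67
```

View pics/s18.png

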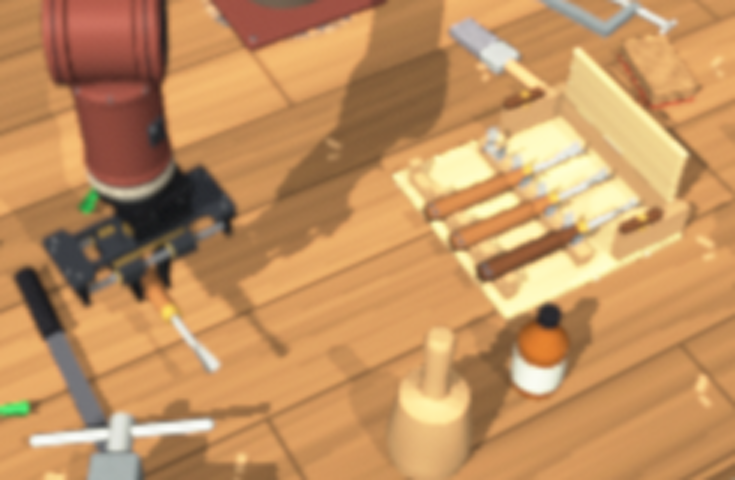

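Emit:
send_rows(steps=[[[-0.846, 0, 0, 0.005, -0.39, -0.319, -1], [-0.846, 0, 0, 0.005, -0.39, -0.319, -1], [-0.846, 0, 0, 0.005, -0.39, -0.319, -1], [-0.846, 0, 0, 0.005, -0.39, -0.319, -1], [-0.846, 0, 0, 0.005, -0.39, -0.319, -1], [-0.846, 0, 0, 0.005, -0.39, -0.319, -1], [-0.846, 0, 0, 0.005, -0.39, -0.319, -1], [-0.846, 0, 0, 0.005, -0.39, -0.319, -1], [-0.846, 0, 0, 0.005, -0.39, -0.319, -1], [-0.846, 0, 0, 0.005, -0.39, -0.319, -1], [-0.846, 0, 0, 0.005, -0.39, -0.319, -1], [-0.846, 0, 0, 0.005, -0.39, -0.319, -1], [-0.846, 0, 0, 0.005, -0.39, -0.319, -1], [-0.846, 0, 0, 0.005, -0.39, -0.319, -1], [-0.846, 0, 0, 0.005, -0.39, -0.319, -1], [-0.846, 0, 0, 0.005, -0.39, -0.319, -1], [-0.846, 0, 0, 0.005, -0.39, -0.319, -1], [-0.846, 0, 0, 0.005, -0.39, -0.319, -1], [-0.846, 0, 0, 0.005, -0.39, -0.319, -1], [-0.846, 0, 0, 0.005, -0.39, -0.319, -1]]])

```text
time: 53.5
ee_pos: [469.3, 26.0, 104.9]
ee_rot: [-0.227, 1.57, -1.797]
contact_force: [1.0, 0.3, -1.1]
finger_gap: 23.5
```

```bash
python3 - <<'E'
from pl import *
st()
p=read_camera("scene"); save(p,"s19.png",(280,140,410,260),5)
p=read_camera("top"); save(p,"t19.png",(160,140,280,260),5)
plan((472,23,54.5),-0.3,5)
for y in (-72,157): print((proj(np.load("scene0.npz"),(472,y,120))[0]-[280,140]+.5)*5,(proj(np.load("top0.npz"),(472,y,120))[0]-[160,140]+.5)*5)
E
```

```text
t 53.5 p [469.3  26.  104.9] dir 0.07 xaxis [-0.    -0.001 -1.   ] F [ 1.   0.3 -1.1] gap 23.5 q [ 0.79  0.18 -1.    1.99  0.17  1.06 -0.29]
from [467.9  27.3 104.8] dir 0.2 tilt 0.11 N 5 row [0.02, 0.0, 0.0, 0.201, 0.017, 0.017] rmin 469.0 max 0.2
[115.07173342 234.65620369] [492.66668349 372.56554603]
[375.30110351 129.22381513] [132.40620231 378.35180205]
```

View pics/s19.png

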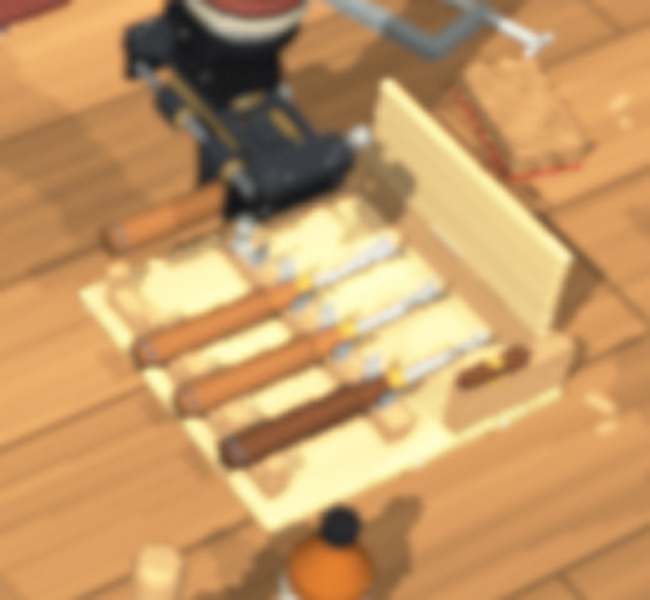

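View pics/t19.png

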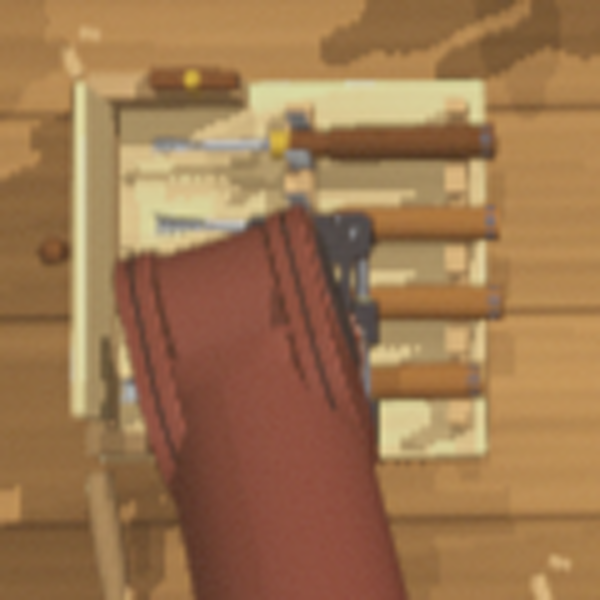

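Emit:
send_rows(steps=[[[0.06, 0, 0, 0.1, 0.04, 0.05, -1], [0.04, 0, 0, 0.2, 0.04, 0.05, -1], [0, 0, 0, 0.3, 0, 0, -1], [0, 0, 0, 0.2, 0, 0, -1], [0, 0, 0, 0.15, 0, 0, -1], [0, 0, 0, 0, 0, 0, -1]]], grip_force=58)

```text
time: 54.2
ee_pos: [473.5, 19.5, 56.1]
ee_rot: [-1.94, 1.568, 2.759]
contact_force: [0.2, 0.4, -1.6]
finger_gap: 23.1
```

```bash
python3 - <<'E'
from pl import *
st()
E
```

```text
t 54.2 p [473.5  19.5  56.1] dir -0.81 xaxis [-0.003  0.001 -1.   ] F [ 0.2  0.4 -1.6] gap 23.1 q [ 0.74  0.27 -0.96  2.03  0.27  0.97 -0.37]
```

Emit:
send_rows(steps=[[[-0.1, 0, 0, 0.05, -0.02, 0, -1], [0, 0, 0, 0.08, 0, 0, -1], [0, 0, 0, 0.08, 0, 0, -1], [0, 0, 0, 0.08, 0, 0, -1], [0, 0, 0, 0.06, 0, 0, -1], [0, 0, 0, 0.04, 0, 0, -1], [0, 0, 0, 0, 0, 0, -1]]])

```text
time: 54.9
ee_pos: [473.4, 20.2, 38.9]
ee_rot: [0.176, 1.57, -1.398]
contact_force: [-7.1, 3.3, 13.4]
finger_gap: 23.3
```

```bash
python3 - <<'E'
from pl import *
st()
E
```

```text
t 54.9 p [473.4  20.2  38.9] dir -0.22 xaxis [ 0.    -0.001 -1.   ] F [-7.1  3.3 13.4] gap 23.3 q [ 0.72  0.3  -0.95  2.05  0.3   0.94 -0.39]
```

Emit:
send_rows(steps=[[[0, 0, 0, 0.03, 0, 0, -1], [0, 0, 0, 0, 0, 0, -1]]])

```text
time: 55.1
ee_pos: [473.4, 20.4, 37.4]
ee_rot: [0.414, 1.571, -1.161]
contact_force: [-6.9, 3.2, 13.9]
finger_gap: 23.6
```

```bash
python3 - <<'E'
from pl import *
st()
p=read_camera("scene"); save(p,"s20.png",(280,140,410,260),5)
for z in (42,56):
  for y in (-72,157): print((proj(np.load("scene0.npz"),(473,y,z))[0]-[280,140]+.5)*5)
E
```

```text
t 55.1 p [473.4  20.4  37.4] dir -0.23 xaxis [ 0. -0. -1.] F [-6.9  3.2 13.9] gap 23.6 q [ 0.72  0.3  -0.95  2.05  0.3   0.94 -0.39]
[110.44763918 309.09554801]
[361.75935879 204.04239275]
[111.37927725 296.29565161]
[364.25663221 191.1446175 ]
```

View pics/s20.png

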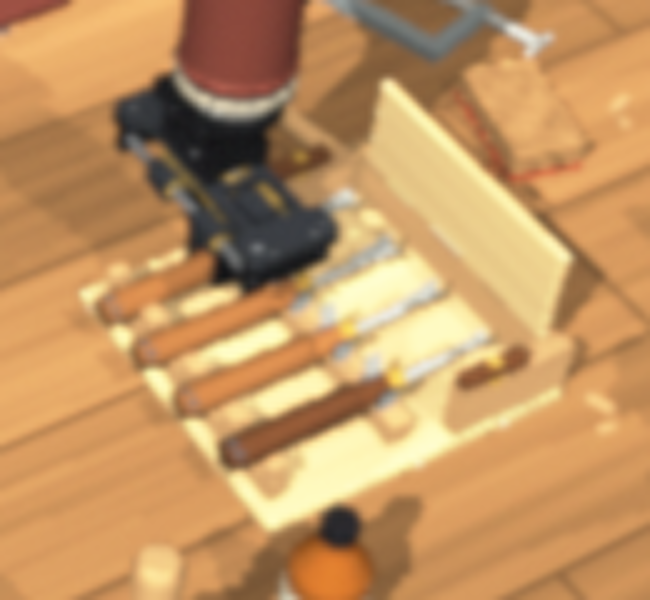

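Emit:
send_rows(steps=[[[0, 0, 0, 0.03, 0, 0, -1], [0, 0, 0, 0.03, 0, 0, -1], [0, 0, 0, 0, 0, 0, -1]]])

```text
time: 55.45
ee_pos: [473.4, 20.8, 35.0]
ee_rot: [-0.729, 1.571, -2.304]
contact_force: [-10.0, 4.0, 24.4]
finger_gap: 23.3
```

```bash
python3 - <<'E'
from pl import *
st()
E
```

```text
t 55.45 p [473.4  20.8  35. ] dir -0.22 xaxis [-0. -0. -1.] F [-10.    4.   24.4] gap 23.3 q [ 0.72  0.31 -0.94  2.05  0.31  0.93 -0.4 ]
```

Emit:
send_rows(steps=[[[0, 0, 0, -0.06, -0.02, 0, -1], [0, 0, 0, 0, -0.02, 0, -1], [0, 0, 0, 0.03, 0, 0, -1], [0, 0, 0, 0.03, 0, 0, -1], [0, 0, 0, 0, 0, 0, -1]]])

```text
time: 55.95
ee_pos: [472.4, 19.7, 35.0]
ee_rot: [1.063, 1.569, -0.514]
contact_force: [-5.3, 3.3, 24.2]
finger_gap: 23.2
```

```bash
python3 - <<'E'
from pl import *
st()
p=read_camera("scene"); save(p,"s21.png",(300,150,390,225),7)
E
```

```text
t 55.95 p [472.4  19.7  35. ] dir -0.32 xaxis [ 0.001 -0.001 -1.   ] F [-5.3  3.3 24.2] gap 23.2 q [ 0.72  0.3  -0.94  2.05  0.31  0.93 -0.39]
```

View pics/s21.png

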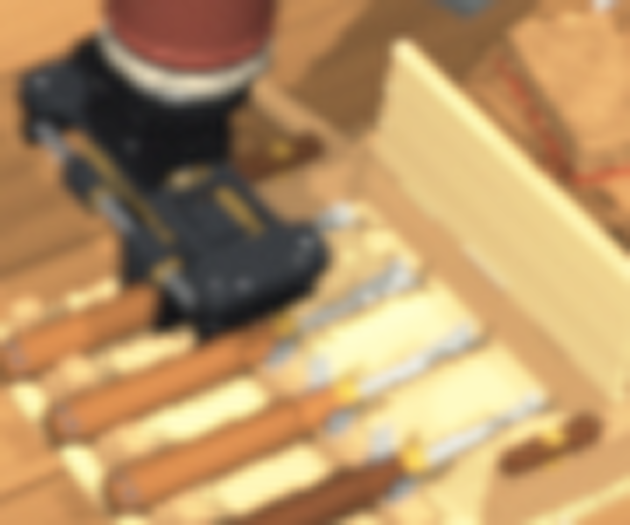

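Emit:
send_rows(steps=[[[0, 0, 0, -0.04, 0, 0, -1], [0, 0, 0, 0, 0, 0, -0.1], [0, 0, 0, 0, 0, 0, -0.1], [0, 0, 0, 0, 0, 0, -0.1], [0, 0, 0, -0.5, 0, 0, -0.1], [0, 0, 0, -0.8, 0, 0, -0.1], [0, 0, 0, -0.8, 0, 0, -0.1], [0, 0, 0, -0.1, 0.2, 0.9, -0.3], [0, 0, 0, 0, 0.2, 0.9, -0.5], [0, 0, 0, 0, 0.2, 0.9, -0.7], [0, 0, 0, 0, 0, 0.9, -1]]], grip_force=20)

```text
time: 57.1
ee_pos: [500.9, -162.9, 145.5]
ee_rot: [1.542, 1.57, -0.035]
contact_force: [0.7, -0.0, 0.1]
finger_gap: 14.9
```

```bash
python3 look.py f; python3 - <<'E'
from pl import *
p=np.load("scene1.npz"); save(p,"fz.png",(290,145,400,235),7)
p=np.load("top1.npz"); save(p,"ft2.png",(160,140,280,230),6)
P=cloud(p); print()
for x in (472,526,580,634):
    for y in (-60,-20,0,40,57,75,90,120,145):
        m=(np.abs(P[...,0]-x)<7)&(np.abs(P[...,1]-y)<7); print(int(np.percentile(P[m][:,2],80)) if m.sum() else None,end=" ")
    print()
E
```

```text
t 57.1 p [ 500.9 -162.9  145.5] dir -0.32 xaxis [ 0. -0. -1.] F [ 0.7 -0.   0.1] gap 14.9 q [ 1.01  0.24 -0.88  1.83  0.2   1.16  0.06]
t [471.0, -728.0, 14.0] 0.77; s [469.0, -724.0, 9.0] 0.76; s [183.0, -339.0, 14.0] 0.76; t [182.0, -338.0, 13.0] 0.93; s [468.0, 2.0, 44.0] 0.58; t [471.0, 4.0, 40.0] 0.87; t [528.0, 5.0, 47.0] 0.83; s [526.0, 8.0, 43.0] 0.57; s [580.0, 9.0, 45.0] 0.84; t [576.0, 9.0, 43.0] 0.87; s [632.0, 9.0, 45.0] 0.81; t [634.0, 10.0, 43.0] 0.58; 
s [488.0, -686.0, 16.0] 0.55; t [490.0, -683.0, 14.0] 0.66; s [505.0, -535.0, 16.0] 0.46; t [220.0, -369.0, 9.0] 0.9; s [227.0, -364.0, 13.0] 0.56; t [759.0, -82.0, -0.0] 0.34; s [526.0, 10.0, 42.0] 0.25; t [577.0, 11.0, 42.0] 0.54; t [635.0, 52.0, 42.0] 0.24; t [471.0, 52.0, 41.0] 0.75; t [637.0, 52.0, 42.0] 0.63; s [474.0, 52.0, 44.0] 0.51; t [528.0, 53.0, 39.0] 0.91; s [527.0, 53.0, 43.0] 0.5; s [524.0, 54.0, 44.0] 0.87; s [580.0, 54.0, 45.0] 0.67; s [633.0, 55.0, 43.0] 0.88; t [579.0, 56.0, 37.0] 0.67; t [629.0, 62.0, 42.0] 0.27; s [437.0, 359.0, 3.0] 0.71; 

56 59 59 56 57 51 46 45 46 
59 58 56 55 54 54 46 48 50 
59 58 58 57 57 51 47 47 46 
57 59 58 55 57 54 41 44 46
```

View pics/fz.png

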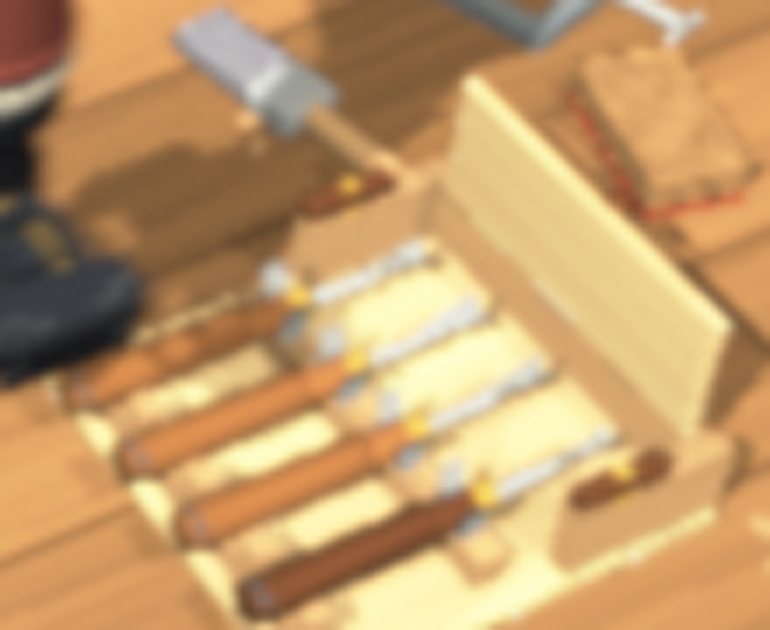

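View pics/ft2.png

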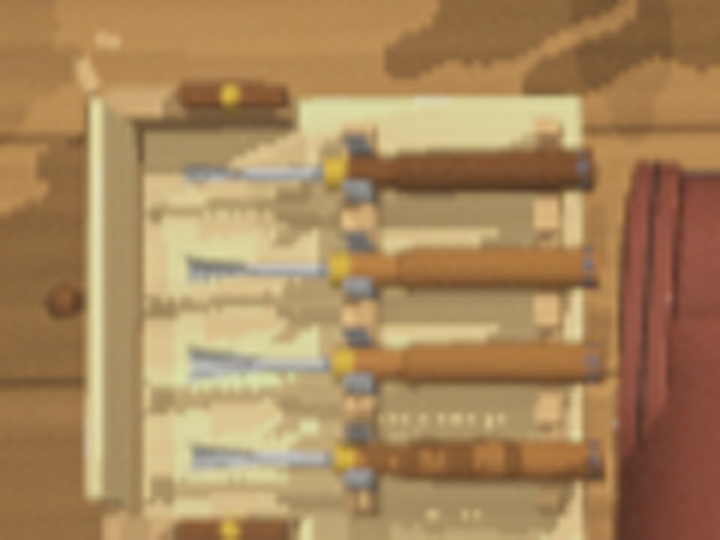

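Emit:
send_rows(steps=[[[0, 0, 0, 0, -0.1, -0.673, -1], [0, 0, 0, 0, -0.1, -0.673, -1], [0, 0, 0, 0, -0.1, -0.673, -1], [0, 0, 0, 0.2, -0.1, -0.673, -1], [0, 0, 0, 0.3, -0.1, -0.673, -1], [0, 0, 0, 0.3, -0.07, -0.673, -1], [0, 0, 0, 0.2, 0, 0, -1], [0, 0, 0, 0.2, 0, 0, -1], [0, 0, 0, 0, 0, 0, -1]]])

```text
time: 58.6
ee_pos: [472.4, 40.2, 84.4]
ee_rot: [-1.54, 1.569, -3.117]
contact_force: [0.6, 0.2, 0.3]
finger_gap: 0.5
```

```bash
python3 - <<'E'
from pl import *
st()
E
```

```text
t 58.6 p [472.4  40.2  84.4] dir -0.37 xaxis [-0.002 -0.    -1.   ] F [0.6 0.2 0.3] gap 0.5 q [ 0.75  0.23 -1.    2.    0.23  1.03 -0.37]
```

Emit:
send_rows(steps=[[[0, 0, 0, 0.15, 0, 0.02, -1], [0, 0, 0, 0.15, 0, 0, -1], [0, 0, 0, 0.1, 0, 0, -1], [0, 0, 0, 0.1, 0, 0, -1], [0, 0, 0, 0.05, 0, 0, -1], [0, 0, 0, 0.05, 0, 0, -1], [0, 0, 0, 0, 0, 0, -1]]])

```text
time: 59.3
ee_pos: [472.9, 40.2, 55.4]
ee_rot: [-1.966, 1.57, 2.741]
contact_force: [0.5, -0.5, -0.6]
finger_gap: 0.3
```

```bash
python3 - <<'E'
from pl import *
st()
E
```

```text
t 59.3 p [472.9  40.2  55.4] dir -0.32 xaxis [-0.  0. -1.] F [ 0.5 -0.5 -0.6] gap 0.3 q [ 0.71  0.28 -0.98  2.03  0.28  0.97 -0.41]
```

Emit:
send_rows(steps=[[[0, 0, 0, 0.03, 0, 0, -1], [0, 0, 0, 0.03, 0, 0, -1], [0, 0, 0, 0.03, 0, 0, -1], [0, 0, 0, 0, 0, 0, -1]]])

```text
time: 59.7
ee_pos: [474.2, 41.1, 52.4]
ee_rot: [1.767, 1.569, 0.191]
contact_force: [-2.9, 1.0, 14.1]
finger_gap: 0.6
```

Emit:
send_rows(steps=[[[0, 0, 0, 0.03, 0, 0, -1], [0, 0, 0, 0, 0, 0, -1]]])

```text
time: 59.9
ee_pos: [474.9, 41.3, 51.9]
ee_rot: [1.597, 1.568, 0.021]
contact_force: [-5.5, 1.2, 25.8]
finger_gap: 0.9
```

Emit:
send_rows(steps=[[[0, 0, 0, -0.3, 0, 0, -1], [0, 0, 0, -0.3, 0, 0, -1], [0, 0, 0, 0, 0.35, 0.02, -1], [0, 0, 0, 0, 0.35, 0, -1], [0, 0, 0, 0, 0.35, 0, -1], [0, 0, 0, 0.2, 0, 0, -1], [0, 0, 0, 0.2, 0, 0, -1], [0, 0, 0, 0.1, 0, 0, -1], [0, 0, 0, 0.06, 0, 0, -1], [0, 0, 0, 0.03, 0, 0, -1], [0, 0, 0, 0, 0, 0, -1]]])

```text
time: 61.0
ee_pos: [527.1, 38.9, 53.2]
ee_rot: [1.059, 1.567, -0.517]
contact_force: [-7.6, -3.5, 36.7]
finger_gap: 0.5
```

Emit:
send_rows(steps=[[[0, 0, 0, 0.03, 0, 0, -1], [0, 0, 0, 0, 0, 0, -1]]])

```text
time: 61.2
ee_pos: [527.4, 38.9, 52.8]
ee_rot: [0.978, 1.566, -0.599]
contact_force: [-12.1, -3.5, 49.2]
finger_gap: 0.4
```

Emit:
send_rows(steps=[[[0, 0, 0, -0.3, 0, 0, -1], [0, 0, 0, -0.3, 0, 0, -1], [0, 0, 0, 0, 0.35, 0.02, -1], [0, 0, 0, 0, 0.35, 0, -1], [0, 0, 0, 0, 0.36, 0, -1], [0, 0, 0, 0.2, 0, 0, -1], [0, 0, 0, 0.2, 0, 0, -1], [0, 0, 0, 0.1, 0, 0, -1], [0, 0, 0, 0.05, 0, 0, -1], [0, 0, 0, 0, 0, 0, -1]]])

```text
time: 62.2
ee_pos: [580.4, 37.7, 54.0]
ee_rot: [1.359, 1.566, -0.217]
contact_force: [-1.4, -2.8, 25.3]
finger_gap: 0.5
```

Emit:
send_rows(steps=[[[0, 0, 0, 0.02, 0, 0, -1], [0, 0, 0, 0, 0, 0, -1]]])

```text
time: 62.4
ee_pos: [581.0, 37.7, 53.9]
ee_rot: [1.382, 1.564, -0.194]
contact_force: [-3.1, -2.1, 32.0]
finger_gap: 0.3
```

Emit:
send_rows(steps=[[[0, 0, 0, -0.3, 0, 0, -1], [0, 0, 0, -0.3, 0, 0, -1], [0, 0, 0, 0, 0.35, 0, -1], [0, 0, 0, 0, 0.35, 0, -1], [0, 0, 0, 0, 0.36, 0, -1], [0, 0, 0, 0.2, 0, 0, -1], [0, 0, 0, 0.2, 0, 0, -1], [0, 0, 0, 0.1, 0, 0, -1], [0, 0, 0, 0.05, 0, 0, -1], [0, 0, 0, 0, 0, 0, -1]]])

```text
time: 63.4
ee_pos: [632.2, 37.4, 54.4]
ee_rot: [1.345, 1.568, -0.232]
contact_force: [-1.2, -0.8, 14.8]
finger_gap: 0.6
```

Emit:
send_rows(steps=[[[0, 0, 0, 0.02, 0, 0, -1], [0, 0, 0, 0, 0, 0, -1]]])

```text
time: 63.6
ee_pos: [632.5, 37.4, 54.3]
ee_rot: [1.312, 1.567, -0.264]
contact_force: [-2.4, -2.1, 21.9]
finger_gap: 0.1
```

Emit:
send_rows(steps=[[[0, 0, 0, -0.8, 0, 0, -1], [0, 0, 0, -0.8, 0, 0, -0.2], [0, 0, 0, -0.8, 0, 0, -0.2], [0, 0, 0, -0.5, -0.2, -0.4, -0.2], [0, 0, 0, 0, -0.3, -0.6, -0.2], [0, 0, 0, 0, -0.3, -0.6, -0.2], [0, 0, 0, 0, -0.3, -0.6, -0.2], [0, 0, 0, 0, -0.3, -0.6, -0.2], [0, 0, 0, 0, -0.2, -0.6, -0.2], [0, 0, 0, 0, 0, 0, -0.2]]])

```text
time: 64.6
ee_pos: [549.0, 212.7, 196.5]
ee_rot: [-2.536, 1.57, 2.178]
contact_force: [-0.9, 0.5, 0.6]
finger_gap: 34.5
```

```bash
python3 - <<'E'
from pl import *
st()
for c in ("scene","top"):
    p=read_camera(c); save(p,c+"22.png",(280,140,410,260) if c=="scene" else (160,140,280,260),5)
    print([(np.round(r["position"]).tolist(),round(r["confidence"],2)) for r in spotter.pinpoint(p,"guard_knob")])
plan((553.3,206.5,114),-0.3,6)
E
```

```text
t 64.6 p [549.  212.7 196.5] dir 0.1 xaxis [-0.001  0.001 -1.   ] F [-0.9  0.5  0.6] gap 34.5 q [ 0.35  0.38 -0.99  1.62  0.33  1.32 -0.69]
[([553.0, 208.0, 121.0], 0.6)]
[([554.0, 204.0, 121.0], 0.55)]
from [552.5 206.3 196. ] dir -0.4 tilt 0.07 N 6 row [-0.003, 0.0, 0.0, 0.273, 0.003, -0.001] rmin 590.0 max 0.27
```

View pics/scene22.png

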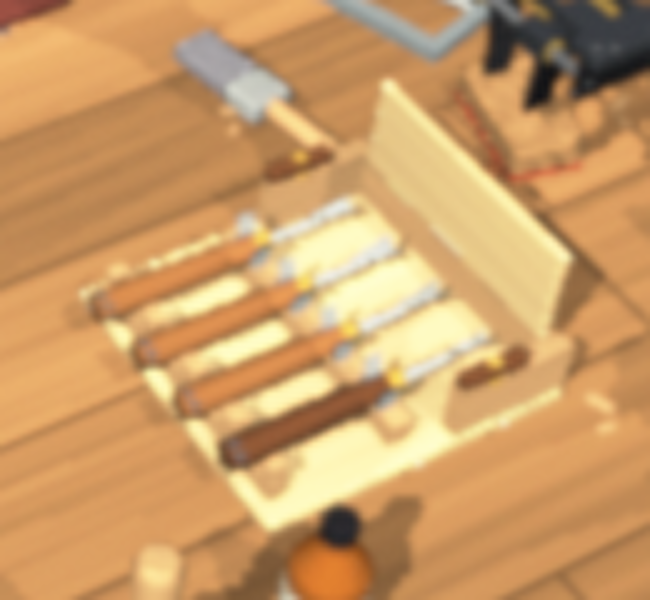

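Emit:
send_rows(steps=[[[0, 0, 0, 0.4, 0.01, 0, -0.2], [0, 0, 0, 0.4, 0, 0, -0.2], [0, 0, 0, 0.4, 0, 0, -0.2], [0, 0, 0, 0.3, 0, 0, -0.2], [0, 0, 0, 0.13, 0, 0, -0.2], [0, 0, 0, 0, 0, 0, -0.5], [0, 0, 0, 0, 0, 0, -1], [0, 0, 0, 0, 0, 0, -1], [0, 0, 0, 0, 0, 0, -1], [0, 0, 0, 0, 0, 0, -1]]], grip_force=15)

```text
time: 65.8
ee_pos: [553.1, 208.1, 115.8]
ee_rot: [2.003, 1.57, 0.427]
contact_force: [-2.1, 1.3, 5.3]
finger_gap: 16.0
```

```bash
python3 - <<'E'
from pl import *
st()
E
```

```text
t 65.8 p [553.1 208.1 115.8] dir -0.31 xaxis [ 0.001  0.    -1.   ] F [-2.1  1.3  5.3] gap 16.0 q [ 0.32  0.46 -0.95  1.71  0.4   1.19 -0.74]
```

Emit:
send_rows(steps=[[[0, 0, 0, -0.02, 0, 0.05, -1], [0, 0, 0, -0.029, 0, 0.178, -1], [0, 0, 0, -0.029, 0, 0.178, -1], [0, 0, 0, 0.017, 0, 0.179, -1], [0, 0, 0, 0.017, 0, 0.179, -1], [0, 0, 0, 0.064, 0, 0.168, -1], [0, 0, 0, 0.064, 0, 0.168, -1], [0, 0, 0, 0.105, 0, 0.147, -1], [0, 0, 0, 0.105, 0, 0.147, -1], [0, 0, 0, 0, 0, 0, -1]]])

```text
time: 66.8
ee_pos: [552.9, 136.5, 99.3]
ee_rot: [-0.422, 1.571, -2.0]
contact_force: [4.4, 1.6, -4.2]
finger_gap: 16.5
```

```bash
python3 - <<'E'
from pl import *
st()
p=read_camera("scene"); save(p,"s23.png",(280,140,410,260),5)
E
```

```text
t 66.8 p [552.9 136.5  99.3] dir -0.41 xaxis [-0. -0. -1.] F [ 4.4  1.6 -4.2] gap 16.5 q [ 0.45  0.43 -0.95  1.77  0.38  1.14 -0.62]
```

View pics/s23.png

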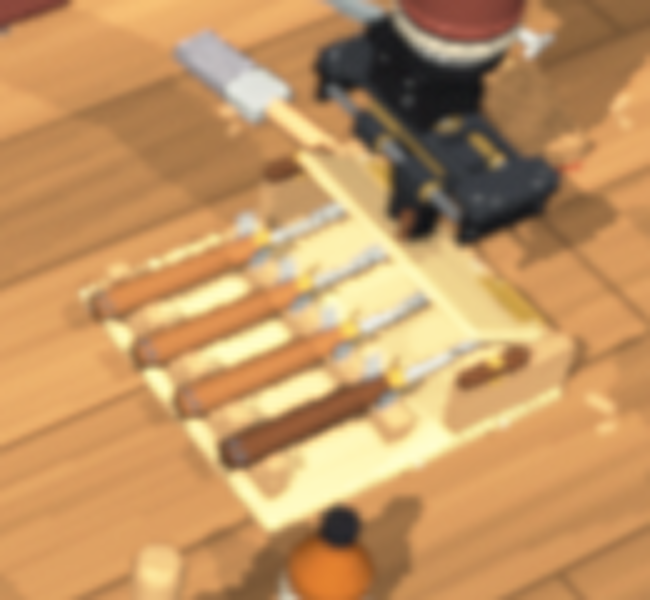

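Emit:
send_rows(steps=[[[0, 0, 0, 0.139, 0, 0.114, -1], [0, 0, 0, 0.139, 0, 0.1, -1], [0, 0, 0, 0.164, 0, 0.074, -1], [0, 0, 0, 0.164, 0, 0.06, -1], [0, 0, 0, 0.02, 0, 0, -1], [0, 0, 0, 0, 0, 0, -1]]])

```text
time: 67.45
ee_pos: [552.9, 119.3, 68.6]
ee_rot: [0.156, 1.57, -1.421]
contact_force: [4.2, -4.3, 2.2]
finger_gap: 16.5
```

```bash
python3 - <<'E'
from pl import *
st()
E
```

```text
t 67.45 p [552.9 119.3  68.6] dir -0.38 xaxis [ 0.    -0.001 -1.   ] F [ 4.2 -4.3  2.2] gap 16.5 q [ 0.46  0.46 -0.92  1.81  0.41  1.08 -0.62]
```

Emit:
send_rows(steps=[[[0, 0, 0, 0.03, 0, -0.02, -1], [0, 0, 0, 0.03, 0, 0, -1], [0, 0, 0, 0, 0, 0, -1]]])

```text
time: 67.75
ee_pos: [553.0, 120.4, 66.7]
ee_rot: [0.296, 1.569, -1.282]
contact_force: [-2.0, -5.2, 16.1]
finger_gap: 16.5
```

Emit:
send_rows(steps=[[[0, 0, 0, 0, 0, 0, -0.4], [0, 0, 0, 0, 0, 0, -0.2], [0, 0, 0, 0, 0, 0, -0.2], [0, 0, 0, -0.4, 0, 0, -0.2], [0, 0, 0, -0.5, 0, 0, -0.6], [0, 0, 0, 0, -0.5, 0.1, -1], [0, 0, 0, 0, -0.5, 0.1, -1], [0, 0, 0, 0.5, 0, 0, -1], [0, 0, 0, 0.3, 0, 0, -1], [0, 0, 0, 0.14, 0, 0, -1], [0, 0, 0, 0, 0, 0, -1]]])

```text
time: 68.85
ee_pos: [501.8, 112.2, 62.9]
ee_rot: [-1.884, 1.568, 2.824]
contact_force: [0.3, 0.2, 0.4]
finger_gap: 0.5
```

```bash
python3 - <<'E'
from pl import *
st()
E
```

```text
t 68.85 p [501.8 112.2  62.9] dir -0.3 xaxis [-0.002  0.001 -1.   ] F [0.3 0.2 0.4] gap 0.5 q [ 0.54  0.36 -0.97  1.93  0.35  1.03 -0.59]
```

Emit:
send_rows(steps=[[[0, 0, 0, 0.06, 0, 0, -1], [0, 0, 0, 0.04, 0, 0, -1], [0, 0, 0, 0.02, 0, 0, -1], [0, 0, 0, 0, 0, 0, -1]]])

```text
time: 69.25
ee_pos: [502.8, 112.1, 58.5]
ee_rot: [1.853, 1.57, 0.277]
contact_force: [0.2, 0.3, 1.4]
finger_gap: 0.3
```

Emit:
send_rows(steps=[[[0, 0, 0, 0.03, 0, 0, -1], [0, 0, 0, 0.02, 0, 0, -1], [0, 0, 0, 0, 0, 0, -1]]])

```text
time: 69.55
ee_pos: [502.9, 112.1, 57.9]
ee_rot: [0.43, 1.569, -1.147]
contact_force: [-11.2, -3.5, 32.6]
finger_gap: 0.5
```

Emit:
send_rows(steps=[[[0, 0, 0, -0.5, 0, 0, -1], [0, 0, 0, -0.5, 0, 0, -0.3], [0, 0, 0, 0, -0.35, -0.064, -0.3], [0, 0, 0, 0, -0.35, -0.064, -0.3], [0, 0, 0, 0, -0.35, -0.064, -0.3], [0, 0, 0, 0, -0.35, -0.064, -0.3], [0, 0, 0, 0.2, 0, 0, -0.3], [0, 0, 0, 0, 0, 0, -0.3]]])

```text
time: 70.35
ee_pos: [432.3, 124.5, 94.8]
ee_rot: [-0.283, 1.57, -1.859]
contact_force: [0.5, -0.7, -0.0]
finger_gap: 29.8
```

```bash
python3 - <<'E'
from pl import *
st()
p=read_camera("scene"); save(p,"s24.png",(280,140,410,260),5)
plan((433.2,125,63.3),-0.3,5)
E
```

```text
t 70.35 p [432.3 124.5  94.8] dir -0.34 xaxis [-0.    -0.001 -1.   ] F [ 0.5 -0.7 -0. ] gap 29.8 q [ 0.65  0.15 -1.08  2.04  0.16  1.03 -0.51]
from [432.7 124.7  95.2] dir -0.34 tilt 0.02 N 5 row [-0.002, 0.0, 0.0, 0.128, 0.002, -0.001] rmin 450.0 max 0.13
```

View pics/s24.png

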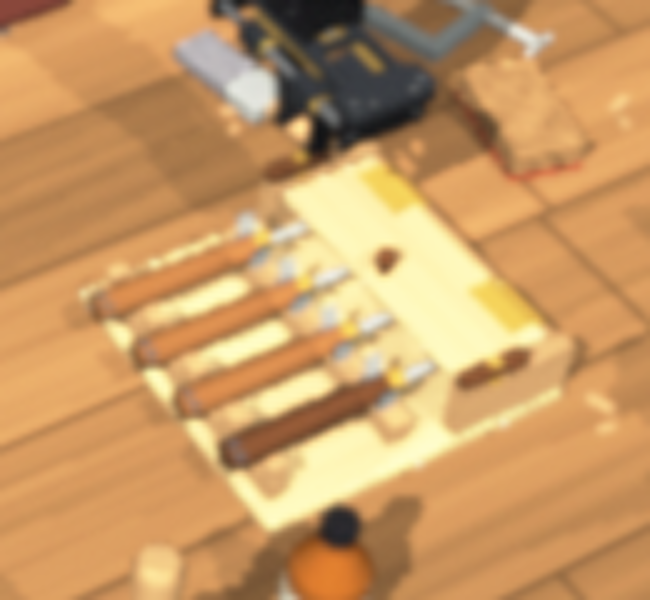

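Emit:
send_rows(steps=[[[0, 0, 0, 0.2, 0.01, 0, -0.3], [0, 0, 0, 0.2, 0, 0, -0.3], [0, 0, 0, 0.15, 0, 0, -0.3], [0, 0, 0, 0.09, 0, 0, -0.3], [0, 0, 0, 0, 0, 0, -0.6], [0, 0, 0, 0, 0, 0, -1], [0, 0, 0, 0, 0, 0, -1], [0, 0, 0, 0, 0, 0, -1]]], grip_force=8)

```text
time: 71.2
ee_pos: [433.0, 125.2, 63.8]
ee_rot: [0.96, 1.571, -0.616]
contact_force: [-1.2, 0.7, 1.1]
finger_gap: 14.0
```

Emit:
send_rows(steps=[[[-0.9, 0, 0, 0, 0, 0, -1], [-0.9, 0, 0, 0, 0, 0, -1], [-0.9, 0, 0, 0, 0, 0, -1], [-0.9, 0, 0, 0, 0, 0, -1], [-0.9, 0, 0, 0, 0, 0, -1], [-0.9, 0, 0, 0, 0, 0, -1], [-0.9, 0, 0, 0, 0, 0, -1], [-0.9, 0, 0, 0, 0, 0, -1], [-0.9, 0, 0, 0, 0, 0, -1], [-0.9, 0, 0, 0, 0, 0, -1], [-0.9, 0, 0, 0, 0, 0, -1], [-0.9, 0, 0, 0, 0, 0, -1], [-0.9, 0, 0, 0, 0, 0, -1], [-0.9, 0, 0, 0, 0, 0, -1], [-0.9, 0, 0, 0, 0, 0, -1], [-0.9, 0, 0, 0, 0, 0, -1], [-0.9, 0, 0, 0, 0, 0, -1], [-0.9, 0, 0, 0, 0, 0, -1], [-0.9, 0, 0, 0, 0, 0, -1], [-0.9, 0, 0, 0, 0, 0, -1]]])

```text
time: 73.2
ee_pos: [432.8, 125.0, 63.8]
ee_rot: [-2.15, 1.57, -2.152]
contact_force: [-2.6, -0.8, 4.2]
finger_gap: 14.2
```

```bash
python3 - <<'E'
from pl import *
st()
plan((673,124.5,115),-0.3,20,start=((433,124.5,113),90))
E
```

```text
t 73.2 p [432.8 125.   63.8] dir 89.85 xaxis [-0.    -0.001 -1.   ] F [-2.6 -0.8  4.2] gap 14.2 q [ 0.78  0.31 -1.27  2.07  0.35  1.01  0.9 ]
from [433.  124.5 113. ] dir 90 tilt 0.03 N 20 row [0.903, 0.0, 0.0, -0.002, 0.182, 0.195] rmin 462.0 max 0.9
```

Emit:
send_rows(steps=[[[0, 0, 0, 0, 0, 0, -0.3], [0, 0, 0, 0, 0, 0, -0.3], [0, 0, 0, 0, 0, 0, -0.3], [0, 0, 0, -0.2, 0, 0, -0.3], [0, 0, 0, -0.2, 0, 0, -0.3]]])

```text
time: 73.7
ee_pos: [432.8, 125.2, 83.7]
ee_rot: [2.439, 1.57, 2.432]
contact_force: [-0.6, 0.2, 0.5]
finger_gap: 30.1
```

```bash
python3 - <<'E'
from pl import *
st()
E
```

```text
t 73.7 p [432.8 125.2  83.7] dir 89.61 xaxis [-0.001  0.    -1.   ] F [-0.6  0.2  0.5] gap 30.1 q [ 0.8   0.26 -1.27  2.05  0.28  1.03  0.95]
```

Emit:
send_rows(steps=[[[0.903, 0, 0, -0.1, 0.182, 0.195, -0.3], [0.903, 0, 0, -0.1, 0.182, 0.195, -0.3], [0.903, 0, 0, -0.1, 0.182, 0.195, -0.3], [0.903, 0, 0, -0.1, 0.182, 0.195, -0.3], [0.903, 0, 0, -0.1, 0.182, 0.195, -0.3], [0.903, 0, 0, -0.1, 0.182, 0.195, -0.3], [0.903, 0, 0, 0, 0.182, 0.195, -0.3], [0.903, 0, 0, 0, 0.182, 0.195, -0.3], [0.903, 0, 0, 0, 0.182, 0.195, -0.3], [0.903, 0, 0, 0, 0.182, 0.195, -0.3], [0.903, 0, 0, 0, 0.182, 0.195, -0.3], [0.903, 0, 0, 0, 0.182, 0.195, -0.3], [0.903, 0, 0, 0, 0.182, 0.195, -0.3], [0.903, 0, 0, 0, 0.182, 0.195, -0.3], [0.903, 0, 0, 0, 0.182, 0.195, -0.3], [0.903, 0, 0, 0, 0.182, 0.195, -0.3], [0.903, 0, 0, 0, 0.182, 0.195, -0.3], [0.903, 0, 0, 0, 0.182, 0.195, -0.3], [0.903, 0, 0, 0, 0.182, 0.195, -0.3], [0.903, 0, 0, 0, 0.182, 0.195, -0.3]]])

```text
time: 75.7
ee_pos: [673.5, 124.0, 113.3]
ee_rot: [-2.101, 1.571, 2.596]
contact_force: [-0.1, -0.1, -0.1]
finger_gap: 30.3
```

```bash
python3 - <<'E'
from pl import *
st()
p=read_camera("scene"); save(p,"s25.png",(280,140,410,260),5)
plan((673.2,124.7,63.8),-0.3,5)
E
```

```text
t 75.7 p [673.5 124.  113.3] dir -0.88 xaxis [-0.  0. -1.] F [-0.1 -0.1 -0.1] gap 30.3 q [ 0.26  0.58 -0.72  1.47  0.39  1.24 -0.52]
from [675.1 121.5 113.2] dir -1.3 tilt 0.06 N 5 row [-0.04, 0.0, 0.0, 0.197, -0.008, -0.013] rmin 685.0 max 0.2
```

View pics/s25.png

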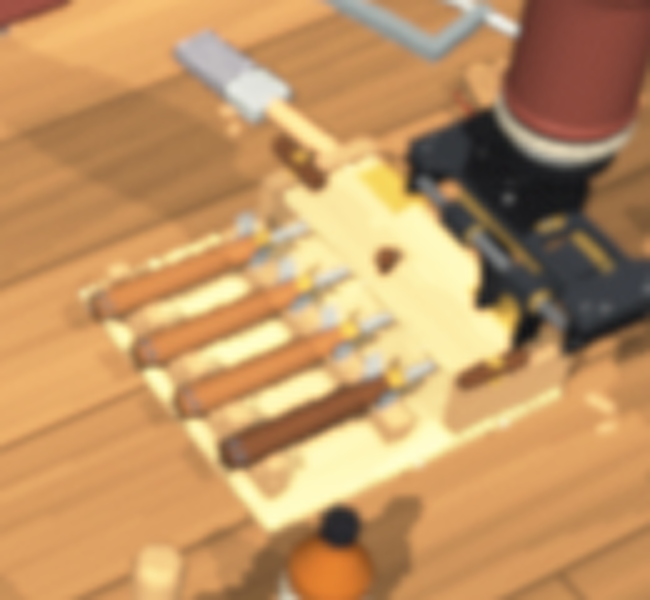

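Near button is crosswise. Now the far one.

Emit:
send_rows(steps=[[[-0.1, 0, 0, 0.1, -0.02, -0.03, -0.3], [-0.1, 0, 0, 0.25, -0.02, -0.03, -0.3], [0, 0, 0, 0.25, 0, 0, -0.3], [0, 0, 0, 0.25, 0, 0, -0.3], [0, 0, 0, 0.14, 0, 0, -0.3], [0, 0, 0, 0, 0, 0, -0.6], [0, 0, 0, 0, 0, 0, -1], [0, 0, 0, 0, 0, 0, -1], [0, 0, 0, 0, 0, 0, -1]]])

```text
time: 76.65
ee_pos: [672.9, 127.6, 64.8]
ee_rot: [1.881, 1.567, 0.317]
contact_force: [7.1, 2.5, -6.0]
finger_gap: 13.8
```

```bash
python3 - <<'E'
from pl import *
st()
E
```

```text
t 76.65 p [672.9 127.6  64.8] dir 0.36 xaxis [ 0.004  0.001 -1.   ] F [ 7.1  2.5 -6. ] gap 13.8 q [ 0.24  0.62 -0.7   1.51  0.42  1.16 -0.53]
```

Emit:
send_rows(steps=[[[0.9, 0, 0, 0, 0, 0.05, -1], [0.9, 0, 0, 0, 0, 0, -1], [0.9, 0, 0, 0, 0, 0, -1], [0.9, 0, 0, 0, 0, 0, -1], [0.9, 0, 0, 0, 0, 0, -1], [0.9, 0, 0, 0, 0, 0, -1], [0.9, 0, 0, 0, 0, 0, -1], [0.9, 0, 0, 0, 0, 0, -1], [0.9, 0, 0, 0, 0, 0, -1], [0.9, 0, 0, 0, 0, 0, -1], [0.9, 0, 0, 0, 0, 0, -1], [0.9, 0, 0, 0, 0, 0, -1], [0.9, 0, 0, 0, 0, 0, -1], [0.9, 0, 0, 0, 0, 0, -1], [0.9, 0, 0, 0, 0, 0, -1], [0.9, 0, 0, 0, 0, 0, -1], [0.9, 0, 0, 0, 0, 0, -1], [0.9, 0, 0, 0, 0, 0, -1], [0.9, 0, 0, 0, 0, 0, -1], [0.9, 0, 0, 0, 0, 0, -1]]])

```text
time: 78.65
ee_pos: [674.5, 124.9, 65.5]
ee_rot: [-2.972, 1.563, 0.172]
contact_force: [12.2, 0.8, -5.7]
finger_gap: 14.0
```

```bash
python3 - <<'E'
from pl import *
st()
E
```

```text
t 78.65 p [674.5 124.9  65.5] dir -89.84 xaxis [ 0.007  0.001 -1.   ] F [12.2  0.8 -5.7] gap 14.0 q [ 0.04  0.55 -0.4   1.53  0.23  1.11 -1.97]
```

Release, rise, clear away towards free air, and inspect.

Emit:
send_rows(steps=[[[0, 0, 0, 0, 0, 0, -0.3], [0, 0, 0, 0, 0, 0, -0.2], [0, 0, 0, 0, 0, 0, -0.2], [0, 0, 0, -0.4, 0, 0, -0.2], [0, 0, 0, -0.8, 0, 0, -0.2], [0, 0, 0, -0.8, 0, 0, -0.2], [0, 0, 0, -0.8, 0, 0, -0.2], [0, 0, 0, 0, 0.9, 0, -0.2], [0, 0, 0, 0, 0.9, 0.3, -0.2], [0, 0, 0, 0, 0.9, 0.5, -0.2], [0, 0, 0, 0, 0.9, 0.5, -0.2], [0, 0, 0, 0, 0.9, 0.5, -0.2], [0, 0, 0, 0, 0.9, 0.5, -0.2], [0, 0, 0, 0, 0.9, 0.2, -0.2], [0, 0, 0, 0, 0, 0, -0.2]]])

```text
time: 80.15
ee_pos: [548.1, -194.1, 204.2]
ee_rot: [1.278, 1.567, -1.867]
contact_force: [-0.8, 0.3, -0.6]
finger_gap: 34.8
```

```bash
python3 look.py g; python3 - <<'E'
from pl import *
p=np.load("scene1.npz"); save(p,"gz.png",(280,140,410,260),6)
p=np.load("top1.npz"); save(p,"gt2.png",(160,140,280,240),6)
P=cloud(p)
for x in (460,500,553,600,650):
    for y in (105,115,130,145,160,175):
        m=(np.abs(P[...,0]-x)<8)&(np.abs(P[...,1]-y)<6); print(int(np.median(P[m][:,2])) if m.sum() else None,end=" ")
    print()
E
```

```text
t 80.15 p [ 548.1 -194.1  204.2] dir -90.18 xaxis [-0.001 -0.003 -1.   ] F [-0.8  0.3 -0.6] gap 34.8 q [ 0.51  0.22 -0.29  1.65  0.07  1.28 -1.37]
t [472.0, -730.0, 15.0] 0.58; s [470.0, -725.0, 10.0] 0.68; t [186.0, -339.0, 12.0] 0.98; s [185.0, -338.0, 15.0] 0.61; t [470.0, 4.0, 43.0] 0.58; t [527.0, 6.0, 45.0] 0.69; s [468.0, 7.0, 44.0] 0.76; s [578.0, 8.0, 42.0] 0.56; t [582.0, 8.0, 45.0] 0.73; s [632.0, 10.0, 41.0] 0.67; s [524.0, 12.0, 44.0] 0.7; t [637.0, 12.0, 42.0] 0.68; s [472.0, 52.0, 43.0] 0.24; t [672.0, 123.0, 68.0] 0.5; 
s [490.0, -686.0, 14.0] 0.96; t [490.0, -682.0, 13.0] 0.65; t [220.0, -370.0, 10.0] 0.6; s [469.0, 5.0, 43.0] 0.69; t [577.0, 9.0, 45.0] 0.55; t [472.0, 49.0, 42.0] 0.64; s [473.0, 50.0, 43.0] 0.59; t [528.0, 53.0, 43.0] 0.75; t [633.0, 53.0, 44.0] 0.55; s [635.0, 54.0, 43.0] 0.86; s [579.0, 54.0, 42.0] 0.62; s [524.0, 54.0, 44.0] 0.61; s [582.0, 54.0, 44.0] 0.66; t [581.0, 56.0, 42.0] 0.76; s [523.0, 56.0, 50.0] 0.68; s [675.0, 125.0, 67.0] 0.26; 
16 60 71 60 60 59 
15 56 59 59 61 60 
16 63 74 59 60 59 
15 58 61 57 60 60 
16 60 70 58 60 57
```

View pics/gz.png

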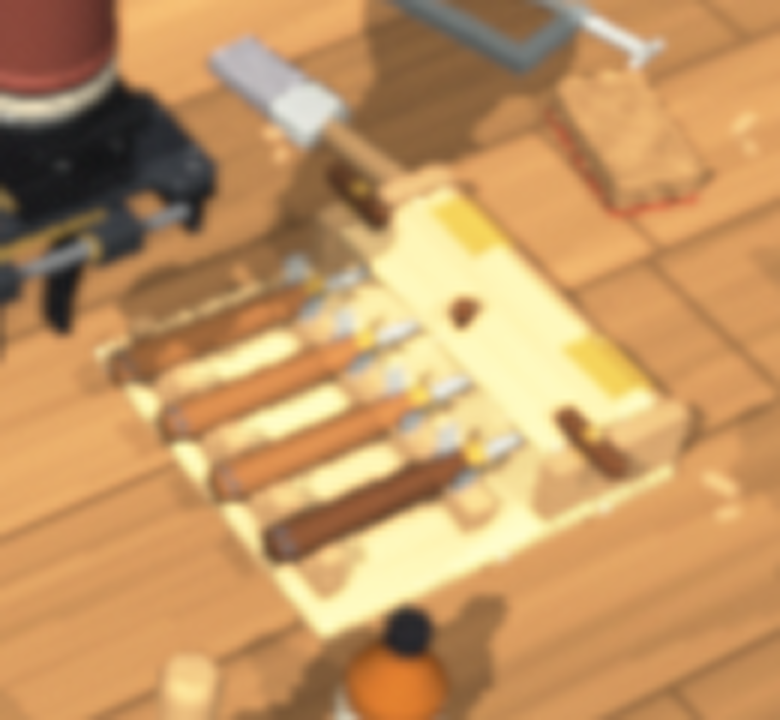

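View pics/gt2.png

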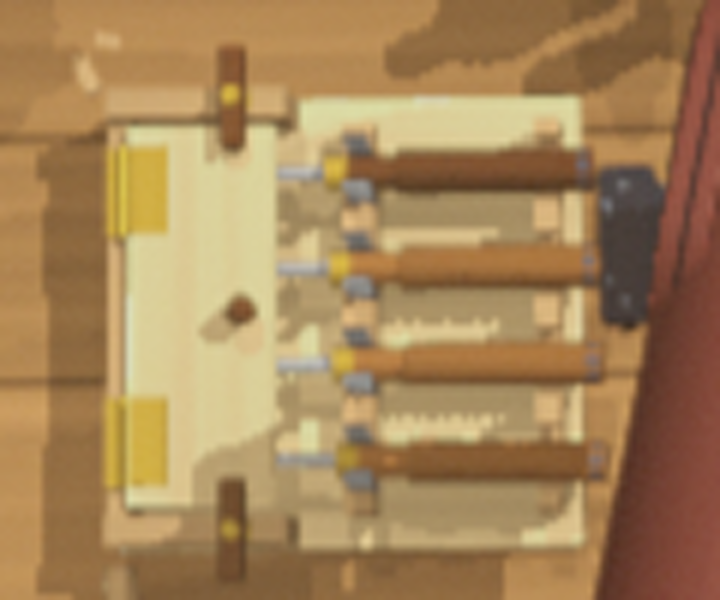

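View pics/gt.png

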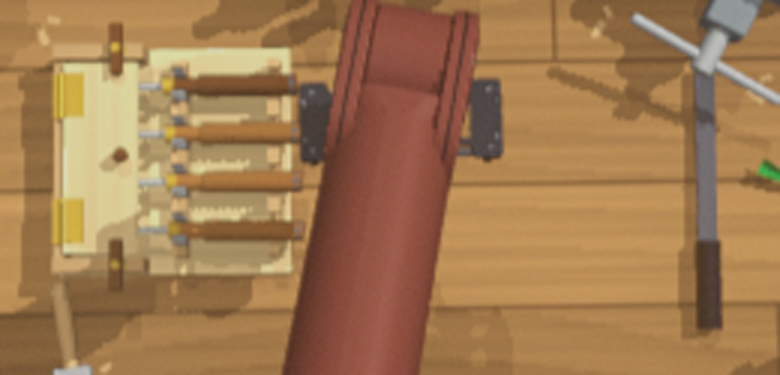

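```bash
python3 -c "
from cell import order
print(order.close_job())"
```

```text
the job is handed in; nothing more can be done
None
```

The job is done and handed in at about 80 s of the 210 s allowed. I turned both turnbuttons lengthwise, lifted the guard upright and pressed all four brown gouges into clips 4, 3, 2 and 1. I then folded the guard down and turned both buttons crosswise again. The green look-alikes, the file and the other tools were never touched.

**Gouges seated:** I pressed on each neck from above with closed fingers. They met solid resistance 52 to 54 mm up, where a seated neck or handle would be and well below the 66 mm of a neck still resting in the clip's mouth. The last camera readings put the gouge axes 41 to 45 mm up (seated is 42).

**Guard shut:** the fingertips met it at 58 mm, as expected, and it carried about 30 N without giving.

**Buttons crosswise:** both appear crosswise in the final pictures. The gripper had turned each by about 90°.

**Disagreements and less certain points:**
- The two cameras put the rack about 5 mm apart along its length, so I worked with an average.
- The gouge in clip 1 went down less cleanly than the others because I was about 1.5 mm off across the place; I shifted it and pressed again. It lies about 4 to 10 mm off along its length, depending on which estimate I use, within the 15 mm allowed.
- Pressing in and checking peaked at just under 50 N on the held gouges and the closed fingertips, above the 25 N mentioned for a clip but well under the 120 N wrist limit.
- Joint 3 read -1.27 rad once, at the near turnbutton, close to its limit of -1.3.

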